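Crank up a display panel and stand it on the easel

ROBOT

A 7-joint arm with a two-finger parallel gripper is mounted at the origin on the work surface. World frame = base frame: x ahead of the robot, y to its left, z up, the work surface at z = 0. Lengths are in m, angles in rad, forces in N, time in s.
With the tool pointing down it reaches from about 0.425 to 0.875 m from the base axis. Payload 4.7 kg.
Tool frame: the origin (TCP) lies midway between the tips of the shut fingers; the grasp point (between the pads) lies 19 mm behind it; x points along the fingers, y is the direction in which the jaws open and shut, and the axes are right-handed (so a half turn about x gives the same grasp; the last joint's range is limited). The gripper opens to 87 mm and grips with 3 to 60 N. Pads are 19 mm wide; open, the fingers measure 117 mm over their backs; the gripper's body (75 mm by 190 mm) begins 51 mm behind the grasp point.
Start: joints at [1.124, 0.321, -0.07, 1.45, 0.023, 1.371, -0.057], TCP at [0.289, -0.582, 0.223] pointing down, gripper open.
Joint ranges: [-2.86, 2.86], [-0.3, 2.09], [-1.38, 1.24], [0.06, 2.45], [-1.56, 4.7], [0.09, 2.05], [-2.69, 2.69]. Speed limits (rad/s): [2.57, 2.57, 3.14, 3.14, 3.14, 3.14, 3.14].

INTERFACE

Orientations are given as a rotation vector (axis times angle).
In Python, from bench import ctrl gives the robot as it stands. The module is installed in compiled form; this text tells all that it offers.
- The arm moves only by the shell command python3 -m jog 'ROWS' [FORCE]. ROWS is JSON, a list of rows, each an object with "rot": the turn, a rotation vector about the tool's x, y, z in units of 5 degrees (1.0 is 5 degrees), a list of three; "travel": the shift along the tool's x, y, z in units of 0.3 m (1.0 is 0.3 m), a list of three; "jaw": the closure, from -1 (fully open) to 1 (shut), so that 0 is half open. In form: [{"rot": [ax, ay, az], "travel": [tx, ty, tz], "jaw": jaw}, ...]. A call has 1 to 8 rows; each row shifts and turns the commanded pose from where the row before left it, along the tool's axes as they then stand; what a row does not reach is not made up. A row lasts 1/10 s, in which the tool goes at most 50 mm and 8.59 degrees, less where a joint would pass 70% of its speed; a pose out of reach is approached as far as the arm can. A call with a number of a shift or a turn outside -1 to 1 is refused whole. A call with a gripper value outside its range is refused whole. The fingers move at their own pace and stop on an object; FORCE is the grip in N (left out, the last holds). Time passes only in rows, so rows that do not move let the fingers close. It gives the time, the measured TCP pose, the force and the opening at its end, in the units of the state.
- ctrl.get_state(): the state, without advancing time (a new reading comes with each control period).
- ctrl.get_image(name): name is "scene" or "top"; returns the picture (480x640x3 uint8, red, green, blue); there is no depth.
- ctrl.camera_model(name): a dict with "mtx" (3x3 intrinsics, pixels), "k1" (the pictures are not rectified: a ray, as slopes to the right and down, at radius r is drawn at 1 + k1 r^2 times it, then the intrinsics apply), "extrinsics" (4x4, takes a point from world to camera coordinates). Camera axes: x right, y up, looking along -z (the intrinsics and any distortion apply to the point x, -y, -z); pixel columns grow to the right and rows downward; lengths in m; the calibration is good to about 2 mm. A picture is of the moment at which its call begins. camera_model takes no time and is no camera call.
- ctrl.close_job(): hands the job in, once; it reports no verdict.
The state is a dict: "time": time; "joint_positions": joint angles; "qd": joint speeds; "joint_torque": joint torques, N m; "position": TCP position; "tool_rot": TCP orientation; "ft_force": force on the tool from outside, world axes, zero at the start; "torque": the same for the moment, N m; "grip_width": opening from 0.0 (shut) to 1.0 (fully open).
Only numpy, scipy, OpenCV 4.12 (cv2) and the standard library are available. Lean on these libraries where they do the work, as an engineer would, in place of code of your own. Each camera call takes 0.05 s, during which the arm holds its last target.

TASK

Unfold the crank's folding handle until it stands straight up, then use it to turn the crank clockwise (seen from above) until the lift is all the way up and the display panel sticks out of its slot. Slide the panel up out of the slot by its top edge and set it down gently on the easel, its lower edge on the ledge behind the low lip, upright and about centred, leaning back against the two uprights. Do not knock over or shove the dispensers or the screwdriver.

Things in the scene. Friction and masses are not known exactly. Their poses are not given: they have to be found in the camera images.
- lifter: Panel lifter, fixed to the bench: base plate 245 x 180 x 12 mm with a black ribbed slotted housing and, nearer the robot, a round grey turret with the crank. Origin: on the bench under the plate; z up. The housing is 168 mm long along the lifter's y and 51 mm thick; crank axis at lifter x = -80 mm, y = 0, housing at x = +75 mm.
- crank_axis (a point): Point on the vertical axis of the crank, at the height of the handle's hinge (91 mm over the bench). Its x axis points along the steel crank arm to the handle's hinge (55 mm away), z up; it turns with the crank. The arm is 18 mm wide, its top 75 mm over the bench, and it points in any direction at the start.
- handle_hinge (a point): The handle's hinge pin, at the outer end of the crank arm, 55 mm from the crank axis and 91 mm over the bench. The pin lies along its y axis (level, square to the arm); x points outward along the arm. Two small cheeks 28 mm wide over all, 14 mm long along the arm, stand beside the pin up to 97 mm over the bench.
- knob_center (a point): Centre of the black ball knob, 28 mm in diameter, at the free end of the folding handle (a steel shank 12 mm thick), 55 mm from the hinge. It spins freely on the shank, so it can be held without turning the wrist while cranking. Folded, it lies level, the ball over the crank axis; unfolded it stands up on the hinge, the ball's centre 146 mm over the bench. A ball can creep in flat fingers.
- handle (a joint): Fold angle of the handle (rad): 0 folded flat on the arm, 1.571 upright at its stop. It starts between 0 and 0.3. Friction (0.06 N m) holds it wherever it is left.
- crank (a joint): Crank angle (rad) from the start: 0 with the lift down at its stop, grows clockwise seen from above to 7.857 (1.25 turns) with the lift up at its stop. Friction 0.06 N m; stays where it is left.
- carriage (a joint): Height of the lift under the panel (m): 0 down, 0.055 fully up; geared to the crank, 7 mm per rad.
- panel_center (a point): Centre of the loose display panel: a flat plate with white edges and black faces, 8 mm thick (its x), 140 mm wide (its y), 100 mm tall (its z, up), 160 g. It stands on the lift in the slot, its top edge just below the housing's top; fully lifted, its top 51 mm stand out of the housing.
- panel: The same display panel; this origin is the centre of its lower edge, 50 mm below its centre.
- easel: Aluminium inspection easel, fixed to the bench, base plate 130 x 160 x 12 mm. Origin: on the bench; z up. Two uprights 22 mm wide at easel y = -50 and +50 mm (open between) lean 15 degrees, tops to -x (to the robot's side); their front (+x) faces start at x = 0 on the ledge and end at x = -22 mm, 93 mm over the bench.
- dispenser_a: White square solvent dispenser with a steel cap, 62 x 62 x 115 mm, loose; origin under its centre. Not to be disturbed.
- dispenser_b: A second dispenser like the first, loose. Not to be disturbed.
- screwdriver: Screwdriver 180 mm long lying on the bench, loose; its x is along its length. Not to be disturbed.
- slot_mouth (a point): Centre of the mouth of the housing's slot, 118 mm over the bench (the housing's top). The slot is 11 mm wide along this point's x and 145 mm long along its y, open at the top only.
- easel_ledge (a point): Point on the easel's ledge (the base plate's top, 12 mm over the bench) midway between the feet of the uprights (at this point's x = -16 mm) and the inner face of the low lip (x = +16 mm; 12 mm high, 150 mm long). The panel stands here with its lower edge on the ledge, its width along y, leaning to -x on the uprights.
Not all that is in view belongs to the job. There is more than one size of the panel; the job needs the largest.

How it is judged:
On the way, in this order (a step that is already met when the one before it is completed fails the run):
1. the handle is unfolded upright (within about 10 degrees), before the crank has been turned (lift still below 6 mm) (value of joint handle above 1.4 rad and value of joint carriage below 0.006 m), for 0.2 s.
2. with the handle still unfolded (more than 45 degrees), the crank has brought the lift up to its stop (within 4 mm) (value of joint carriage above 0.051 m and value of joint handle above 0.8 rad), for 0.2 s.
At the end, for the whole second after the job is handed in: The panel stands at rest on the easel's ledge between lip and uprights, its lower edge down, leaning back on the uprights by 9 to 34 degrees, centred within 30 mm along the easel and square to it within 8 degrees (x of panel_center in the frame of easel between -0.02 and 0.02 m and y of panel_center in the frame of easel between -0.03 and 0.03 m and z of panel_center in the frame of easel between 0.05 and 0.07 m and angle between the y axis of panel and the y axis of easel, either way round below 0.15 rad and x of panel in the frame of easel between 0 and 0.034 m and angle between panel_center's own z axis and vertical between 0.15 and 0.6 rad and contact force between panel and easel above 0.3 N and linear speed of panel below 0.02 m/s); the robot touches nothing.
It fails at once if the panel is let fall (moves faster than 0.6 m/s out of the fingers) (linear speed of panel above 0.6 m/s and contact force between panel and the fingers below 0.3 N).
It fails at once if the panel is tipped over (more than 57 degrees) (angle between panel_center's own z axis and vertical above 1 rad).
It fails at once if a dispenser or the screwdriver is shoved by more than 40 mm or a dispenser knocked over (distance of any of dispenser_a, dispenser_b, screwdriver from where it was at the start of the episode above 0.04 m or angle between any of dispenser_a, dispenser_b's own z axis and vertical above 0.6 rad).
It also fails if it takes over 72 s, if anything falls off the work surface, if the arm or the gripper's body presses on something with over 40 N, if the wrist force passes 120 N, or if a joint passes its speed limit or range.

## Working session

There is one attempt and no reset: what is moved stays moved. The work goes in short steps, Python scripts to look and compute and a shell command to move; the robot and the scene stay as the last step left them, time stands still between calls to the robot, and variables do not carry over. Pictures are saved under pics/ and viewed, and the job is handed in when it is done.

```bash
mkdir -p pics; ls; python3 - <<'E'
from bench import ctrl
import cv2,json
print(ctrl.get_state())
for n in("scene","top"):
    m=ctrl.camera_model(n);print(n,m)
    cv2.imwrite(f"pics/{n}0.png",ctrl.get_image(n)[:,:,::-1])
E
```

```text
pics
{'time': 0.0, 'joint_positions': array([ 1.12412429,  0.32182811, -0.07011608,  1.45169686,  0.02258186,
        1.37077497, -0.05692068]), 'qd': array([ 0.00070317, -0.00178259, -0.00053865,  0.00099512,  0.00079631,
        0.0015906 , -0.00190598]), 'joint_torque': array([-6.54580867e-05, -4.91294789e+01, -4.04130695e-01, -3.12522089e+01,
       -6.39413833e-02,  4.38973715e-02,  1.72577943e-04]), 'position': array([ 0.28874637, -0.58172193,  0.22144745]), 'tool_rot': array([ 1.9654162 ,  0.46301705, -1.96643996]), 'ft_force': array([-0.43418038, -0.1067411 , -0.50395525]), 'torque': array([0.00495764, 0.02899559, 0.07834086]), 'grip_width': 0.9977379727129378}
scene {'mtx': array([[539.1128702 ,   0.        , 314.04106811],
       [  0.        , 539.1128702 , 234.17956312],
       [  0.        ,   0.        ,   1.        ]]), 'k1': 0.011821059909214861, 'extrinsics': array([[ 0.65499288,  0.75563203,  0.00213777, -0.45962336],
       [-0.47073097,  0.40582013,  0.78340435,  0.17749984],
       [ 0.59109786, -0.51413058,  0.6215087 , -1.36531587],
       [ 0.        ,  0.        ,  0.        ,  1.        ]])}
top {'mtx': array([[464.65446554,   0.        , 317.65003347],
       [  0.        , 464.65446554, 236.02015573],
       [  0.        ,   0.        ,   1.        ]]), 'k1': -0.0033076744929226797, 'extrinsics': array([[ 0.02425266, -0.99941681,  0.02403851,  0.05852437],
       [ 0.9940819 ,  0.02665622,  0.10531207, -0.63206177],
       [-0.10589143,  0.02134215,  0.99414864, -0.99068161],
       [ 0.        ,  0.        ,  0.        ,  1.        ]])}
```

View pics/scene0.png

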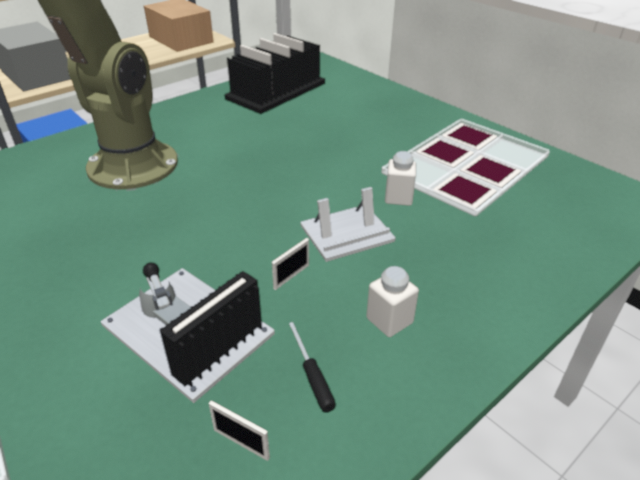

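View pics/top0.png

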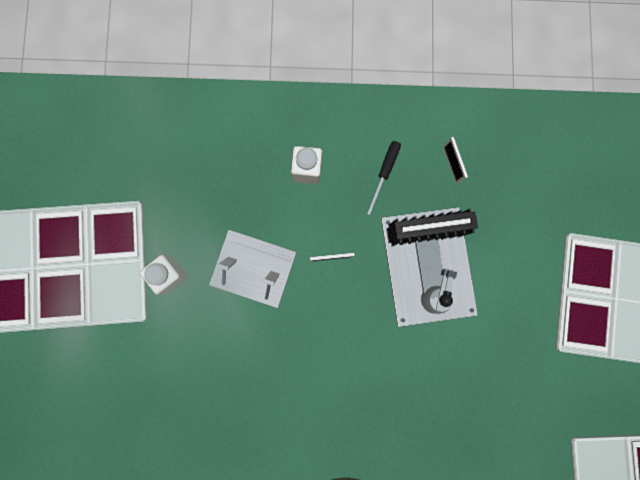

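```bash
cat > h.py <<'E'
import numpy as np, cv2
from bench import ctrl
from scipy.spatial.transform import Rotation as R
M={n:ctrl.camera_model(n) for n in("scene","top")}
def proj(n,P):
    m=M[n];P=np.atleast_2d(P);E=m["extrinsics"];c=P@E[:3,:3].T+E[:3,3]
    s=np.c_[c[:,0]/-c[:,2],-c[:,1]/-c[:,2]];r2=(s**2).sum(1,keepdims=True)
    s=s*(1+m["k1"]*r2);K=m["mtx"]
    return np.c_[K[0,0]*s[:,0]+K[0,2],K[1,1]*s[:,1]+K[1,2]]
def ray(n,uv):
    m=M[n];K=m["mtx"];s=np.array([(uv[0]-K[0,2])/K[0,0],(uv[1]-K[1,2])/K[1,1]]);u=s.copy()
    for _ in range(10):u=s/(1+m["k1"]*(u@u))
    E=m["extrinsics"];d=E[:3,:3].T@np.array([u[0],-u[1],-1]);o=-E[:3,:3].T@E[:3,3]
    return o,d/np.linalg.norm(d)
def atz(n,uv,z):
    o,d=ray(n,uv);return o+d*(z-o[2])/d[2]
def tri(a,b): # scene uv, top uv
    o1,d1=ray("scene",a);o2,d2=ray("top",b)
    A=np.c_[d1,-d2];t=np.linalg.lstsq(A,o2-o1,rcond=None)[0]
    p,q=o1+d1*t[0],o2+d2*t[1];return (p+q)/2,np.linalg.norm(p-q)
def st():
    s=ctrl.get_state();print("t",round(s["time"],2),"pos",s["position"].round(4),"F",s["ft_force"].round(1),"T",s["torque"].round(2),"g",round(s["grip_width"],3));r=R.from_rotvec(s["tool_rot"]).as_matrix();print("X",r[:,0].round(3),"Y",r[:,1].round(3),"Z",r[:,2].round(3),"q",s["joint_positions"].round(2));return s,r
def snap(n,tag,box=None,sc=4):
    im=ctrl.get_image(n)[:,:,::-1].copy();cv2.imwrite(f"pics/{n}_{tag}_full.png",im)
    if box:
        x0,y0,x1,y1=box;cv2.imwrite(f"pics/{n}_{tag}.png",cv2.resize(im[y0:y1,x0:x1],None,fx=sc,fy=sc,interpolation=cv2.INTER_CUBIC))
    return im
E
python3 - <<'E'
import cv2
a=cv2.imread("pics/scene0.png");b=cv2.imread("pics/top0.png")
def c(i,x0,y0,x1,y1,s,n):cv2.imwrite(f"pics/{n}.png",cv2.resize(i[y0:y1,x0:x1],None,fx=s,fy=s,interpolation=cv2.INTER_CUBIC))
c(a,95,250,285,400,4,"s0c");c(b,370,190,500,340,4,"t0c");c(b,190,220,310,320,5,"t0e");c(a,290,170,410,270,5,"s0e")
E
```

```text
(no output)
```

View pics/s0c.png

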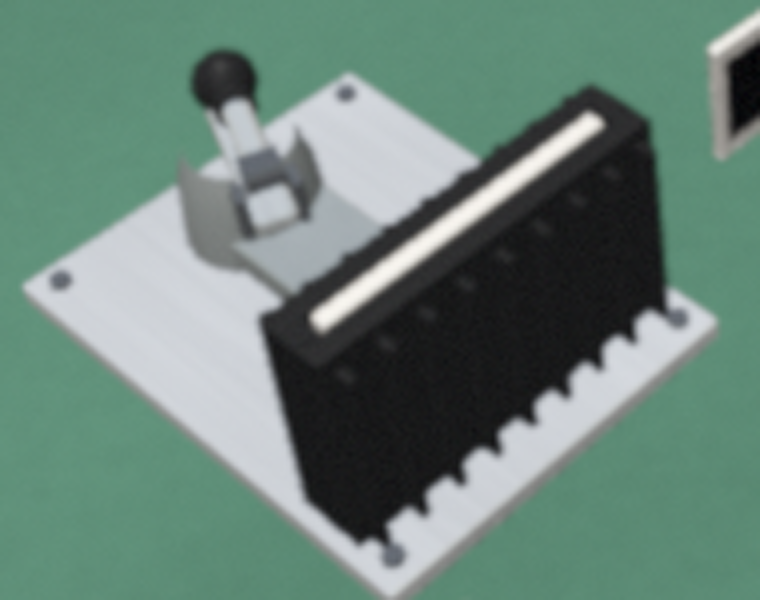

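View pics/t0c.png

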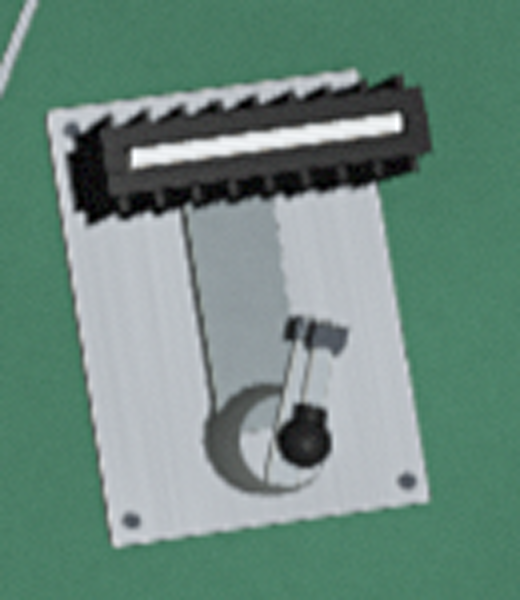

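View pics/t0e.png

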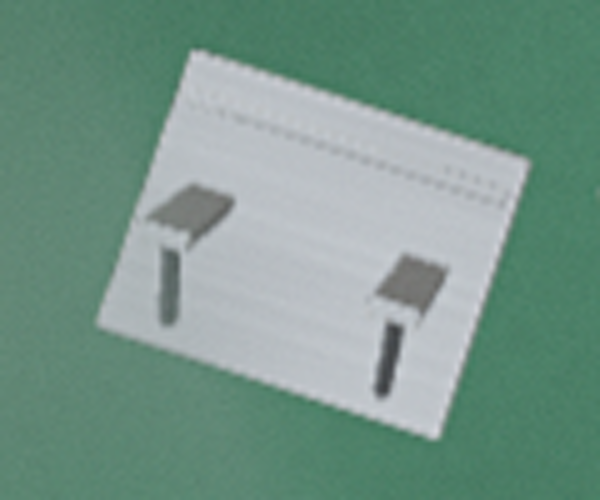

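View pics/s0e.png

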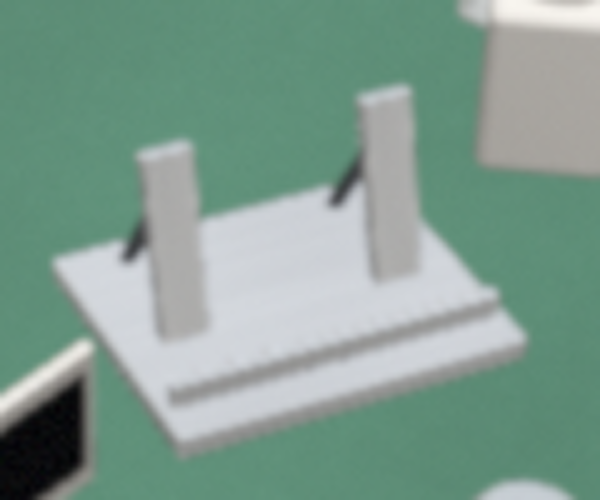

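```bash
python3 - <<'E'
from h import *
L=np.array([atz("top",p,.012) for p in[(382,218.25),(458.75,207),(477,315),(398.25,326.5)]])
print(L.round(4)); print(np.linalg.norm(np.diff(np.r_[L,L[:1]],axis=0),axis=1))
c=L.mean(0);x=(L[0]+L[1]-L[2]-L[3]);print("lifter top",c,np.degrees(np.arctan2(x[1],x[0])))
S=np.array([atz("scene",p,.012) for p in[(100.5,322),(182.5,268.25),(274.5,331.25),(193,400)]])
print(S.round(4)); print("lifter scene",S.mean(0),np.linalg.norm(np.diff(np.r_[S,S[:1]],axis=0),axis=1));
x=S[2]+S[3]-S[0]-S[1];print(np.degrees(np.arctan2(x[1],x[0])))
print("knob",tri((151,270),(446.25,298.75)))
E_=np.array([atz("top",p,.012) for p in[(228.6,230),(296,252),(278,307.6),(209.4,285)]])
print(E_.round(4),np.linalg.norm(np.diff(np.r_[E_,E_[:1]],axis=0),axis=1))
x=E_[0]+E_[1]-E_[2]-E_[3];print("easel top",E_.mean(0),np.degrees(np.arctan2(x[1],x[0])))
S=np.array([atz("scene",p,.012) for p in[(300.6,222.4),(325.6,259.4),(395.2,238.4)]]);print("easel scene",S.round(4),(S[0]+S[2])/2)
print("slot ends top z.117",[atz("top",p,.118).round(4) for p in[(370+130/4,190+157/4),(370+402/4,190+123/4)]],"scene",[atz("scene",p,.118).round(4) for p in[(95+312/4,250+322/4),(95+603/4,250+122/4)]])
print("hinge top z.097", atz("top",(370+305/4,190+330/4),.094), "scene",atz("scene",(95+262/4,250+165/4),.094))
E
```

```text
[[ 0.6769 -0.0705  0.012 ]
 [ 0.7077 -0.2458  0.012 ]
 [ 0.4653 -0.2849  0.012 ]
 [ 0.4362 -0.1089  0.012 ]]
[0.17801067 0.24553283 0.17836272 0.24375683]
lifter top [ 0.57152602 -0.17752981  0.012     ] 9.107161649133069
[[ 0.471  -0.2874  0.012 ]
 [ 0.4416 -0.1102  0.012 ]
 [ 0.6839 -0.0734  0.012 ]
 [ 0.7111 -0.2484  0.012 ]]
lifter scene [ 0.57690859 -0.17984859  0.012     ] [0.17962634 0.24506484 0.17706518 0.24326706]
8.92192420690246
knob (array([ 0.50136832, -0.19074476,  0.09631017]), np.float64(9.633000092292865e-05))
[[0.6408 0.274  0.012 ]
 [0.5953 0.1217 0.012 ]
 [0.4714 0.1578 0.012 ]
 [0.5173 0.3108 0.012 ]] [0.15888808 0.12906995 0.15972187 0.1288445 ]
easel top [0.55620759 0.21610105 0.012     ] -16.424652939433706
easel scene [[0.4778 0.1559 0.012 ]
 [0.6026 0.116  0.012 ]
 [0.6473 0.2689 0.012 ]] [0.56258549 0.21239233 0.012     ]
slot ends top z.117 [array([ 0.6397, -0.0954,  0.118 ]), array([ 0.661 , -0.2348,  0.118 ])] scene [array([ 0.6642, -0.2367,  0.118 ]), array([ 0.6468, -0.0969,  0.118 ])]
hinge top z.097 [ 0.55515846 -0.19166072  0.094     ] scene [ 0.55530136 -0.20259188  0.094     ]
```

```bash
python3 - <<'E'
from h import *
for n in M: E=M[n]["extrinsics"];print(n,-E[:3,:3].T@E[:3,3])
cx=np.array([(0.55620759+0.56258549)/2,(0.21610105+0.2124)/2]);a=np.radians(-16.4);ex=np.array([np.cos(a),np.sin(a)]);ey=np.array([-ex[1],ex[0]])
def e(n,p,z,off):
    q=atz(n,p,z)[:2]-cx-off;return (q@ex*1000).round(1),(q@ey*1000).round(1)
ot=np.array([0.55620759,0.21610105])-cx;os=-ot
print("scene feet",e("scene",(326.6,237),.012,os),e("scene",(369,225.4),.012,os))
print("scene lip base",[e("scene",p,.024,os) for p in[(290+172/5,170+390/5),(290+497/5,170+290/5)]])
f=lambda x,y:(190+x/5,220+y/5)
print("top feet",e("top",f(195,183),.012,ot),e("top",f(235,198),.012,ot),e("top",f(410,255),.012,ot),e("top",f(450,266),.012,ot))
print("top lip line",e("top",f(193,100),.012,ot),e("top",f(500,203),.012,ot))
print("top uprights tops",e("top",f(170,238),.093,ot),e("top",f(397,310),.093,ot))
E
```

```text
scene [ 1.19163999 -0.42667752  0.71048411]
top [0.5219971  0.09648189 1.05004167]
scene feet (np.float64(2.8), np.float64(-48.9)) (np.float64(4.4), np.float64(50.3))
scene lip base [(np.float64(45.9), np.float64(-74.6)), (np.float64(43.1), np.float64(76.3))]
top feet (np.float64(8.6), np.float64(59.2)) (np.float64(7.7), np.float64(40.2)) (np.float64(7.5), np.float64(-41.8)) (np.float64(8.3), np.float64(-60.3))
top lip line (np.float64(43.5), np.float64(72.1)) (np.float64(41.8), np.float64(-72.7))
top uprights tops (np.float64(-16.4), np.float64(47.3)) (np.float64(-15.9), np.float64(-50.3))
```

```bash
cat > plan.py <<'E'
from h import *
def goal(pos,yawY=None,tilt=None,Rg=None):
    """rows needed: rotation vector (tool axes, units of 5deg) and travel in current tool axes (units .3m)"""
    s,r=st();p=s["position"]
    d=np.array(pos)-p
    print("dworld mm",(d*1000).round(1),"travel units tool",(r.T@d/.3).round(4),"n50",round(np.linalg.norm(d)/.05,2))
    if yawY is not None:
        best=None
        for k in(0,np.pi):
            a=np.radians(yawY)+k;Y=np.array([np.cos(a),np.sin(a),0]);X=np.array([0,0,-1.]);Rg_=np.c_[X,Y,np.cross(X,Y)]
            v=R.from_matrix(r.T@Rg_).as_rotvec()
            if best is None or np.linalg.norm(v)<np.linalg.norm(best[0]):best=(v,Rg_)
        Rg=best[1]
    if Rg is not None:
        v=R.from_matrix(r.T@Rg).as_rotvec();print("rot units",(np.degrees(v)/5).round(3),"travel in final axes",(Rg.T@d/.3).round(4))
    return s,r
E
python3 - <<'E'
from plan import *
goal((.501,-.1907,.2),81)
E
```

```text
t 0.1 pos [ 0.2888 -0.5818  0.2216] F [-0.6  0.3 -0.8] T [ 0.02  0.04 -0.05] g 0.999
X [-0.001  0.001 -1.   ] Y [ 0.445 -0.896 -0.002] Z [-0.896 -0.445  0.   ] q [ 1.12  0.32 -0.07  1.45  0.02  1.37 -0.06]
dworld mm [212.2 391.1 -21.6] travel units tool [ 0.0732 -0.8529 -1.2134] n50 8.91
rot units [7.081e+00 7.000e-03 1.900e-02] travel in final axes [ 0.0719 -1.3982 -0.4948]
```

```bash
python3 -m jog '[{"rot":[1,0,0],"travel":[0,0,0],"jaw":-1},{"rot":[1,0,0],"travel":[0,0,0],"jaw":-1},{"rot":[1,0,0],"travel":[0,0,0],"jaw":-1},{"rot":[1,0,0],"travel":[0,0,0],"jaw":-1},{"rot":[1,0,0],"travel":[0,0,0],"jaw":-1},{"rot":[1,0,0],"travel":[0,0,0],"jaw":-1},{"rot":[1,0,0],"travel":[0,0,0],"jaw":-1},{"rot":[0.08,0,0],"travel":[0,0,0],"jaw":-1}]' 30
python3 -m jog '[{"rot":[0,0,0],"travel":[0,-0.14,-0.05],"jaw":-1},{"rot":[0,0,0],"travel":[0,-0.15,-0.05],"jaw":-1},{"rot":[0,0,0],"travel":[0,-0.15,-0.05],"jaw":-1},{"rot":[0,0,0],"travel":[0,-0.15,-0.05],"jaw":-1},{"rot":[0,0,0],"travel":[0,-0.15,-0.05],"jaw":-1},{"rot":[0,0,0],"travel":[0,-0.15,-0.05],"jaw":-1},{"rot":[0,0,0],"travel":[0,-0.15,-0.05],"jaw":-1},{"rot":[0,0,0],"travel":[0,0,0],"jaw":-1}]'
python3 - <<'E'
from plan import *
goal((.501,-.1907,.2),81)
E
```

```text
time: 0.9
position: [0.2889, -0.5819, 0.222]
tool_rot: [-2.138, 0.168, 2.14]
ft_force: [0.1, -0.3, 0.0]
grip_width: 1.001
time: 1.7
position: [0.4456, -0.2825, 0.2228]
tool_rot: [-2.148, 0.15, 2.144]
ft_force: [1.1, 0.2, 0.1]
grip_width: 1.0
t 1.7 pos [ 0.4456 -0.2825  0.2228] F [1.1 0.2 0.1] T [0.05 0.05 0.01] g 1.0
X [ 0.002  0.003 -1.   ] Y [-0.142 -0.99  -0.003] Z [-0.99   0.142 -0.001] q [ 0.73  0.07 -0.22  1.75  0.01  1.33 -1.21]
dworld mm [ 55.4  91.8 -22.8] travel units tool [ 0.0772 -0.3289 -0.1392] n50 2.19
rot units [ 0.164 -0.017  0.037] travel in final axes [ 0.0759 -0.3311 -0.1346]
```

```bash
python3 -m jog '[{"rot":[0.16,0,0],"travel":[0,-0.11,-0.046],"jaw":-1},{"rot":[0,0,0],"travel":[0.03,-0.11,-0.046],"jaw":-1},{"rot":[0,0,0],"travel":[0.04,-0.11,-0.046],"jaw":-1},{"rot":[0,0,0],"travel":[0,0,0],"jaw":-1},{"rot":[0,0,0],"travel":[0,0,0],"jaw":-1}]'
python3 - <<'E'
from plan import *
goal((.501,-.1907,.2),81)
snap("scene","a",(80,180,280,330),4);snap("top","a",(370,190,520,340),4)
p=ctrl.get_state()["position"];print(proj("scene",p),proj("top",p))
E
```

```text
time: 2.2
position: [0.4986, -0.1993, 0.201]
tool_rot: [-2.132, 0.18, 2.135]
ft_force: [-0.9, -1.1, 0.1]
grip_width: 1.003
t 2.2 pos [ 0.4986 -0.1993  0.201 ] F [-0.9 -1.1  0.1] T [0.03 0.13 0.06] g 1.003
X [-0.001  0.    -1.   ] Y [-0.167 -0.986  0.   ] Z [-0.986  0.167  0.001] q [ 0.62  0.11 -0.3   1.75  0.03  1.29 -1.44]
dworld mm [ 2.4  8.6 -1. ] travel units tool [ 0.0033 -0.0297 -0.0032] n50 0.18
rot units [-0.123  0.015 -0.002] travel in final axes [ 0.0033 -0.0297 -0.0035]
[[131.30368085 221.82402064]] [[469.30409506 302.34910326]]
```

View pics/scene_a.png

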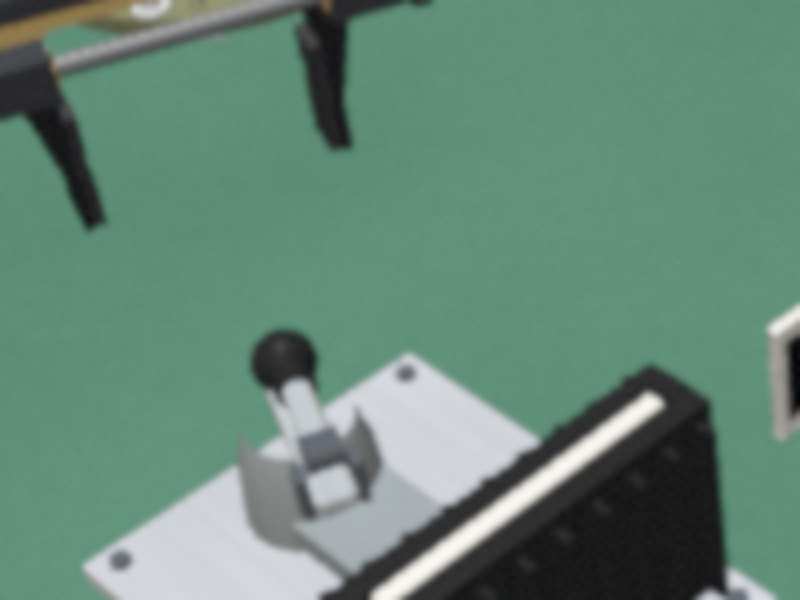

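View pics/top_a.png

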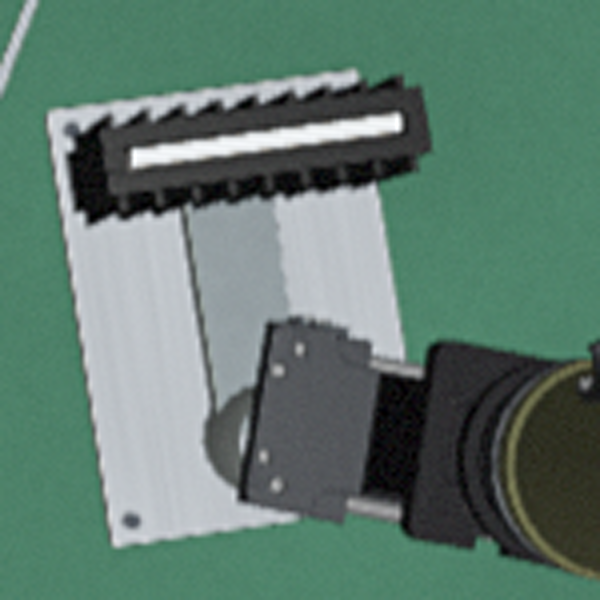

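```bash
python3 -m jog '[{"rot":[-0.12,0,0],"travel":[0.1,-0.03,-0.004],"jaw":-1},{"rot":[0,0,0],"travel":[0.15,0,0],"jaw":-1},{"rot":[0,0,0],"travel":[0.14,0,0],"jaw":-1},{"rot":[0,0,0],"travel":[0,0,0],"jaw":-1},{"rot":[0,0,0],"travel":[0,0,0],"jaw":-1}]'
python3 - <<'E'
from plan import *
goal((.501,-.1907,.083),81)
snap("scene","b",(80,180,280,330),4)
E
```

```text
time: 2.8
position: [0.5011, -0.1923, 0.0852]
tool_rot: [-2.136, 0.174, 2.137]
ft_force: [-0.0, 0.1, 1.3]
grip_width: 1.0
t 2.8 pos [ 0.5011 -0.1923  0.0852] F [-0.   0.1  1.3] T [ 0.05 -0.04  0.03] g 1.0
X [-0. -0. -1.] Y [-0.161 -0.987  0.   ] Z [-0.987  0.161  0.   ] q [ 0.6   0.21 -0.31  1.88  0.07  1.06 -1.48]
dworld mm [-0.1  1.6 -2.2] travel units tool [ 0.0072 -0.0052  0.0013] n50 0.05
rot units [-0.058  0.005 -0.002] travel in final axes [ 0.0072 -0.0052  0.0012]
```

View pics/scene_b.png

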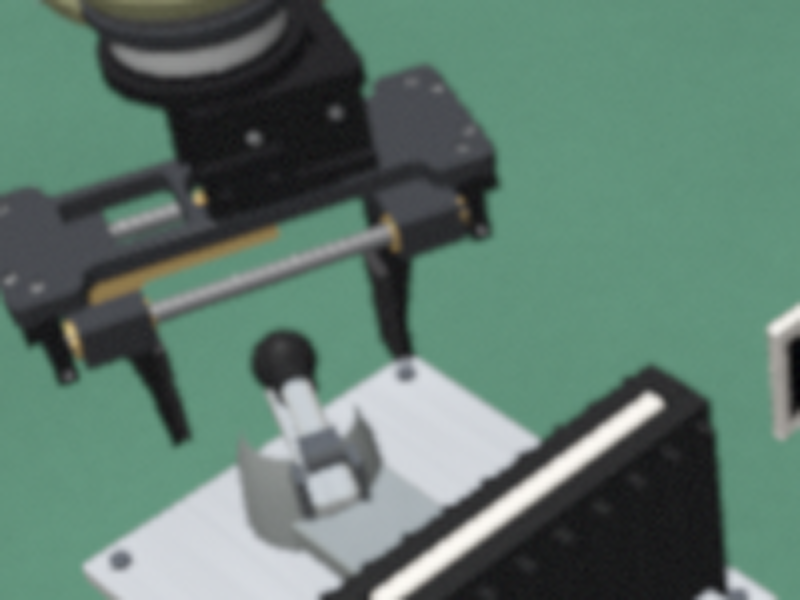

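```bash
python3 - <<'E'
from plan import *
p=np.array([.5011,-.1923,.0852])
print(proj("scene",p),proj("scene",p+[.0095,0,0]),proj("scene",p-[.0095,0,0]),proj("scene",p+[0,0,.01]))
s,r=st()
for sg in(-1,1): print(proj("scene",p+sg*.0435*r[:,1]-.0095*r[:,2]),proj("scene",p+sg*.0585*r[:,1]-.0095*r[:,2]))
E
```

```text
[[151.33206029 275.17662253]] [[154.01765513 278.07549556]] [[148.67880879 272.31293011]] [[150.23464879 270.81539823]]
t 2.85 pos [ 0.5025 -0.1925  0.0866] F [0.8 0.7 0.5] T [ 0.02  0.01 -0.03] g 0.999
X [ 0.003 -0.001 -1.   ] Y [-0.161 -0.987  0.001] Z [-0.987  0.161 -0.003] q [ 0.6   0.21 -0.31  1.88  0.07  1.06 -1.48]
[[177.82453124 269.37858555]] [[186.10692494 266.33876483]]
[[127.46274876 287.86047333]] [[118.35495928 291.20250743]]
```

```bash
python3 -m jog '[{"rot":[0,0,0],"travel":[0.01,-0.005,0],"jaw":-0.3},{"rot":[0,0,0],"travel":[0,0,0],"jaw":0},{"rot":[0,0,0],"travel":[0,0,0],"jaw":1},{"rot":[0,0,0],"travel":[0,0,0],"jaw":1},{"rot":[0,0,0],"travel":[0,0,0],"jaw":1},{"rot":[0,0,0],"travel":[0,0,0],"jaw":1},{"rot":[0,0,0],"travel":[0,0,0],"jaw":1},{"rot":[0,0,0],"travel":[0,0,0],"jaw":1}]' 25
python3 - <<'E'
from plan import *
goal((.501,-.1907,.083),81)
snap("scene","c",(80,180,280,330),4)
E
```

```text
time: 3.65
position: [0.5017, -0.1896, 0.0815]
tool_rot: [-2.138, 0.172, 2.138]
ft_force: [-0.3, -0.7, 0.4]
grip_width: 0.357
t 3.65 pos [ 0.5017 -0.1896  0.0815] F [-0.3 -0.7  0.4] T [0.08 0.   0.03] g 0.357
X [-0. -0. -1.] Y [-0.16  -0.987  0.   ] Z [-0.987  0.16   0.   ] q [ 0.59  0.21 -0.31  1.89  0.08  1.05 -1.48]
dworld mm [-0.7 -1.1  1.5] travel units tool [-0.005   0.0041  0.0016] n50 0.04
rot units [-0.039  0.001 -0.001] travel in final axes [-0.005   0.004   0.0016]
```

View pics/scene_c.png

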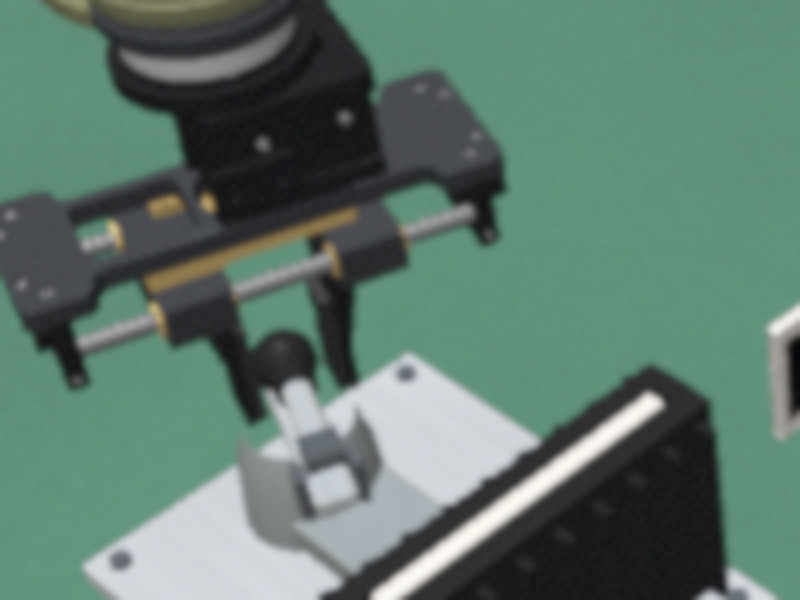

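```bash
python3 -m jog '[{"rot":[0,0,0],"travel":[0,0,0],"jaw":1},{"rot":[0,0,0],"travel":[0,0,0],"jaw":1},{"rot":[0,0,0],"travel":[0,0,0],"jaw":1},{"rot":[0,0,0],"travel":[0,0,0],"jaw":1}]' 25
python3 - <<'E'
from plan import *
goal((.501,-.1907,.083),81)
snap("scene","d",(100,210,220,300),6);
E
```

```text
time: 4.1
position: [0.5014, -0.1904, 0.0815]
tool_rot: [-2.138, 0.174, 2.138]
ft_force: [-1.6, -4.4, -0.2]
grip_width: 0.303
t 4.1 pos [ 0.5014 -0.1904  0.0815] F [-1.6 -4.4 -0.2] T [-0.82  0.31  0.04] g 0.303
X [-0.    -0.001 -1.   ] Y [-0.16  -0.987  0.001] Z [-0.987  0.16   0.   ] q [ 0.59  0.21 -0.31  1.89  0.08  1.05 -1.48]
dworld mm [-0.4 -0.3  1.5] travel units tool [-0.0049  0.0012  0.0012] n50 0.03
rot units [-0.046  0.002 -0.011] travel in final axes [-0.0049  0.0012  0.0012]
```

View pics/scene_d.png

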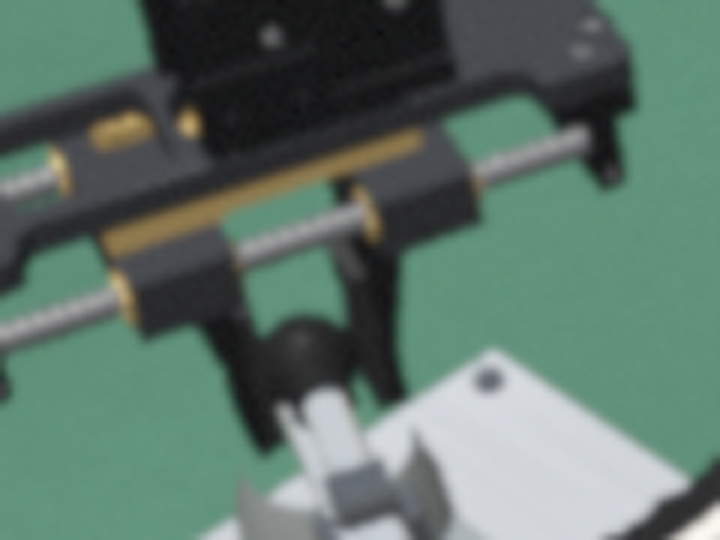

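```bash
python3 -m jog '[{"rot":[0,0,0],"travel":[-0.033,0,-0.0064],"jaw":1},{"rot":[0,0,0],"travel":[-0.031,0,-0.0124],"jaw":1},{"rot":[0,0,0],"travel":[-0.0285,0,-0.0179],"jaw":1},{"rot":[0,0,0],"travel":[-0.0247,0,-0.0227],"jaw":1},{"rot":[0,0,0],"travel":[0,0,0],"jaw":1}]' 30
python3 - <<'E'
from plan import *
st()
snap("scene","e",(80,180,280,330),4)
E
```

```text
time: 4.65
position: [0.5185, -0.1938, 0.1174]
tool_rot: [-2.136, 0.174, 2.14]
ft_force: [-3.8, -5.7, 1.9]
grip_width: 0.304
t 4.65 pos [ 0.5185 -0.1938  0.1174] F [-3.8 -5.7  1.9] T [-1.01  1.01  0.06] g 0.304
X [-0.002 -0.001 -1.   ] Y [-0.161 -0.987  0.002] Z [-0.987  0.161  0.002] q [ 0.59  0.21 -0.31  1.81  0.07  1.13 -1.48]
```

View pics/scene_e.png

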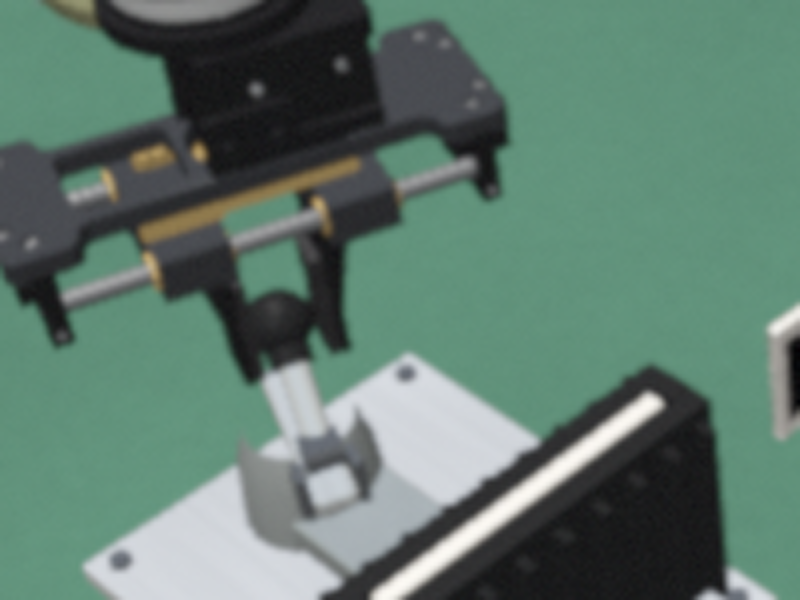

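```bash
python3 -m jog '[{"rot":[0,0,0],"travel":[-0.0202,0,-0.0269],"jaw":1},{"rot":[0,0,0],"travel":[-0.0149,0,-0.0302],"jaw":1},{"rot":[0,0,0],"travel":[-0.0092,0,-0.0324],"jaw":1},{"rot":[0,0,0],"travel":[-0.0031,0,-0.025],"jaw":1},{"rot":[0,0,0],"travel":[0,0,0],"jaw":1}]' 30
python3 - <<'E'
from plan import *
st()
snap("scene","f",(80,180,280,330),4)
E
```

```text
time: 5.2
position: [0.5527, -0.2007, 0.1312]
tool_rot: [-2.137, 0.177, 2.14]
ft_force: [-2.5, -8.4, 0.6]
grip_width: 0.285
t 5.2 pos [ 0.5527 -0.2007  0.1312] F [-2.5 -8.4  0.6] T [-1.51  0.54  0.13] g 0.285
X [-0.002 -0.003 -1.   ] Y [-0.161 -0.987  0.003] Z [-0.987  0.161  0.001] q [ 0.57  0.27 -0.31  1.72  0.09  1.17 -1.5 ]
```

View pics/scene_f.png

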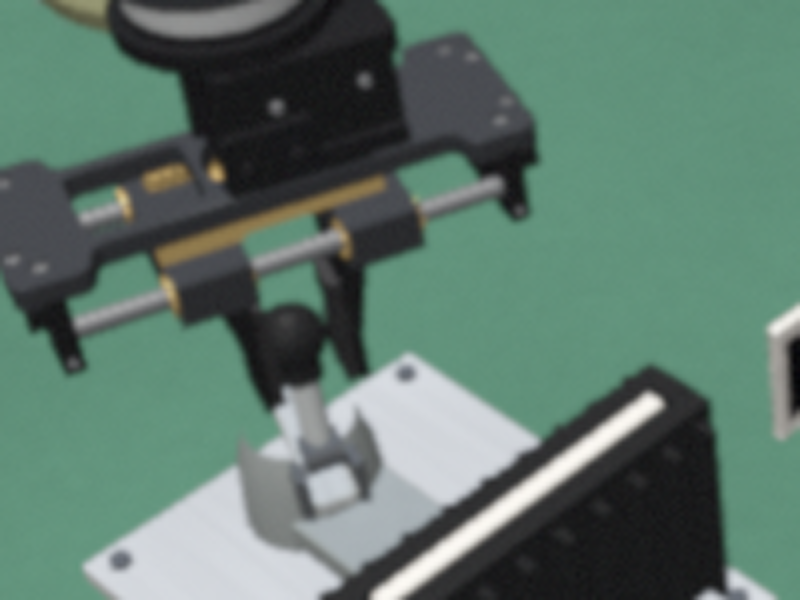

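```bash
cat > fold.py <<'E'
from h import *
from scipy.optimize import minimize_scalar
def phi(uv,pin=(.5552,-.199,.091),az=-9.,n="scene"):
    a=np.radians(az);u=np.array([np.cos(a),np.sin(a),0]);z=np.array([0,0,1.])
    k=lambda f:np.array(pin)-.055*np.cos(f)*u+.055*np.sin(f)*z
    g=lambda f:np.linalg.norm(proj(n,k(f))[0]-uv)
    b=min((minimize_scalar(g,bounds=(l,l+.5),method="bounded") for l in np.arange(-.2,1.6,.45)),key=lambda r:r.fun)
    return b.x,b.fun,k(b.x)
E
python3 - <<'E'
from fold import *
for uv in[(151,270),(80+280/4,180+315/4),(80+292/4,180+335/4)]:print(phi(np.array(uv)))
for f in(0,.1,.3,1,1.2,1.4,1.57):
    a=np.radians(-9.);u=np.array([np.cos(a),np.sin(a),0]);print(f,proj("scene",np.array((.5552,-.199,.091))-.055*np.cos(f)*u+[0,0,.055*np.sin(f)]))
E
```

```text
(np.float64(0.09156116259439745), np.float64(0.15900813112279272), array([ 0.50110469, -0.19043214,  0.09602883]))
(np.float64(0.8475880936652932), np.float64(1.3648456641634301), array([ 0.5192495 , -0.193306  ,  0.13223275]))
(np.float64(1.3585673440229626), np.float64(1.7558739221086004), array([ 0.54375747, -0.19718768,  0.14476601]))
0 [[151.66072907 272.08932859]]
0.1 [[151.11301481 269.77704518]]
0.3 [[150.34801974 265.74766503]]
1 [[151.51659034 259.85889158]]
1.2 [[152.9602844  260.94201044]]
1.4 [[154.83982213 263.30707065]]
1.57 [[156.72937226 266.27958787]]
```

```bash
python3 -m jog '[{"rot":[0,0,0],"travel":[0,0,0],"jaw":0},{"rot":[0,0,0],"travel":[0,0,0],"jaw":0},{"rot":[0,0,0],"travel":[0,0,0],"jaw":0},{"rot":[0,0,0],"travel":[0,0,0],"jaw":0}]' 30
python3 - <<'E'
from plan import *
goal((.5445,-.199,.128),81)
snap("scene","g",(80,180,280,330),4);snap("top","g",(370,190,520,340),4)
E
```

```text
time: 5.65
position: [0.5536, -0.1962, 0.131]
tool_rot: [-2.138, 0.169, 2.138]
ft_force: [-0.3, -0.4, 0.2]
grip_width: 0.481
t 5.65 pos [ 0.5536 -0.1962  0.131 ] F [-0.3 -0.4  0.2] T [ 0.06 -0.01  0.  ] g 0.481
X [ 0.     0.002 -1.   ] Y [-0.158 -0.987 -0.002] Z [-0.987  0.158  0.   ] q [ 0.57  0.27 -0.31  1.72  0.09  1.17 -1.5 ]
dworld mm [-9.1 -2.8 -3. ] travel units tool [0.0101 0.014  0.0284] n50 0.2
rot units [-0.022  0.     0.018] travel in final axes [0.0101 0.0139 0.0285]
```

View pics/scene_g.png

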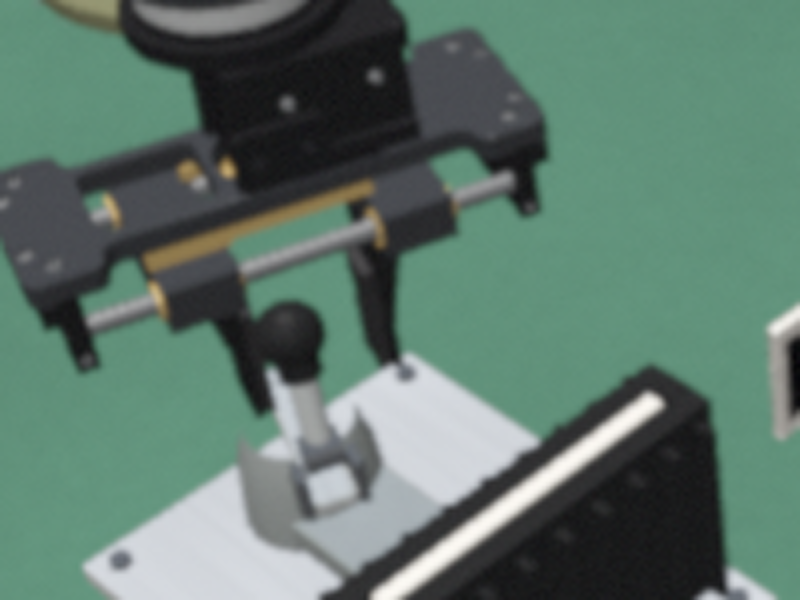

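View pics/top_g.png

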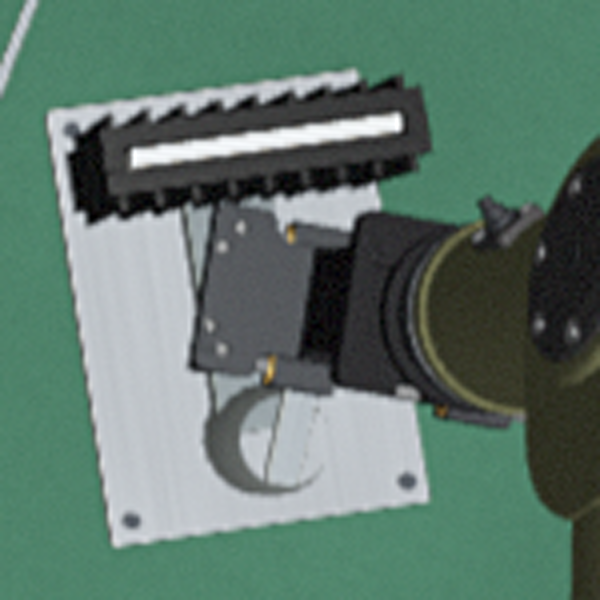

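```bash
python3 -m jog '[{"rot":[0.5,0,0],"travel":[0.01,0.017,0.028],"jaw":0},{"rot":[0,0,0],"travel":[0,0,0],"jaw":0.5},{"rot":[0,0,0],"travel":[0,0,0],"jaw":1},{"rot":[0,0,0],"travel":[0,0,0],"jaw":1},{"rot":[0,0,0],"travel":[0,0,0],"jaw":1},{"rot":[0,0,0],"travel":[0,0,0],"jaw":1}]' 30
python3 - <<'E'
from plan import *
st()
snap("scene","h",(80,180,280,330),4)
E
```

```text
time: 6.35
position: [0.5442, -0.2013, 0.128]
tool_rot: [-2.114, 0.216, 2.114]
ft_force: [-0.6, 0.9, 0.4]
grip_width: 0.301
t 6.35 pos [ 0.5442 -0.2013  0.128 ] F [-0.6  0.9  0.4] T [ 0.17  0.14 -0.02] g 0.301
X [-0.  0. -1.] Y [-0.202 -0.979 -0.   ] Z [-0.979  0.202  0.   ] q [ 0.57  0.25 -0.31  1.74  0.08  1.16 -1.53]
```

View pics/scene_h.png

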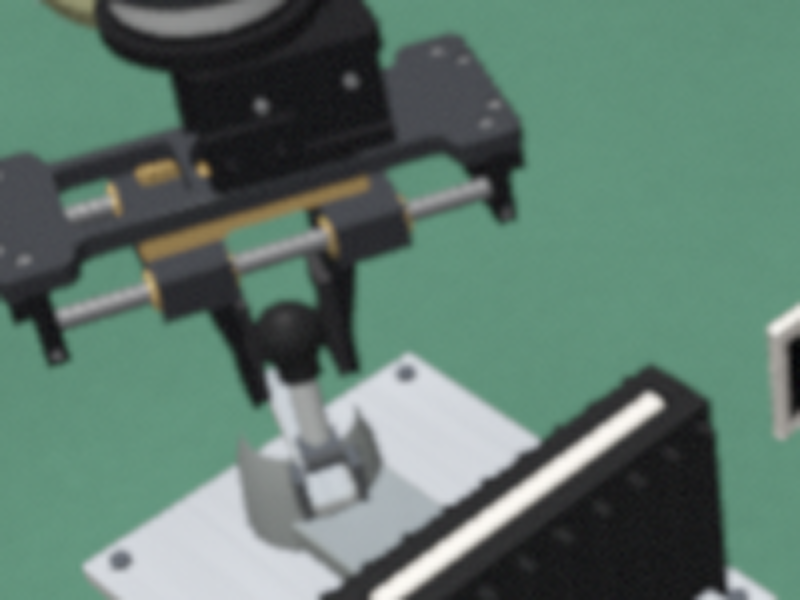

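```bash
python3 -m jog '[{"rot":[0,0,0],"travel":[-0.004,0,-0.015],"jaw":1},{"rot":[0,0,0],"travel":[-0.001,0,-0.015],"jaw":1},{"rot":[0,0,0],"travel":[0,0,-0.013],"jaw":1},{"rot":[0,0,0],"travel":[0,0,0],"jaw":1},{"rot":[0,0,0],"travel":[0,0,0],"jaw":1},{"rot":[0,0,0],"travel":[0,0,0],"jaw":1}]' 30
python3 - <<'E'
from plan import *
st()
snap("scene","i",(80,180,280,330),4)
E
```

```text
time: 7.0
position: [0.5566, -0.2041, 0.1292]
tool_rot: [-2.113, 0.216, 2.114]
ft_force: [-2.8, 1.3, -0.1]
grip_width: 0.303
t 7.0 pos [ 0.5566 -0.2041  0.1292] F [-2.8  1.3 -0.1] T [ 0.37  0.73 -0.03] g 0.303
X [-0.  0. -1.] Y [-0.203 -0.979 -0.   ] Z [-0.979  0.203  0.   ] q [ 0.57  0.28 -0.3   1.71  0.09  1.17 -1.54]
```

View pics/scene_i.png

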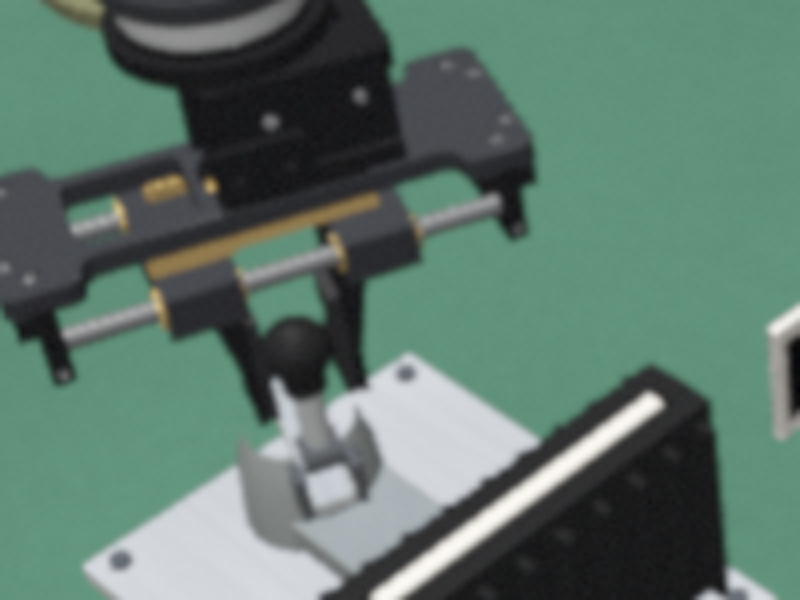

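```bash
python3 -m jog '[{"rot":[0,0,0],"travel":[0,0,-0.01],"jaw":1},{"rot":[0,0,0],"travel":[0,0,-0.01],"jaw":1},{"rot":[0,0,0],"travel":[0,0,0],"jaw":1},{"rot":[0,0,0],"travel":[0,0,0],"jaw":1},{"rot":[0,0,0],"travel":[0,0,0],"jaw":1}]' 30
python3 - <<'E'
from plan import *
from fold import *
st()
print(phi(np.array((154.25,268.25)),(.5545,-.202,.091),-12),phi(np.array((151,270)),(.5545,-.202,.091),-12))
snap("scene","j",(80,180,280,330),4)
E
```

```text
time: 7.55
position: [0.5583, -0.2045, 0.1288]
tool_rot: [-2.103, 0.216, 2.124]
ft_force: [-13.4, 3.7, 5.5]
grip_width: 0.3
t 7.55 pos [ 0.5583 -0.2045  0.1288] F [-13.4   3.7   5.5] T [1.03 3.11 0.05] g 0.3
X [-0.01   0.002 -1.   ] Y [-0.203 -0.979 -0.   ] Z [-0.979  0.203  0.01 ] q [ 0.56  0.29 -0.3   1.69  0.09  1.18 -1.54]
(np.float64(1.6129674431120327), np.float64(1.0532294192521139), array([ 0.55676805, -0.20248209,  0.1459511 ])) (np.float64(0.0898759696941992), np.float64(0.01653478787009193), array([ 0.50091902, -0.19061101,  0.09593653]))
```

View pics/scene_j.png

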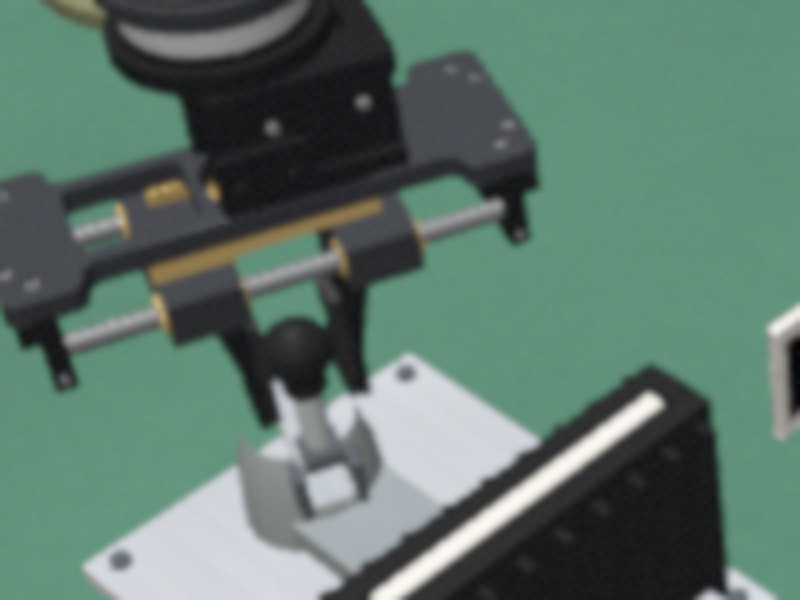

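```bash
python3 -m jog '[{"rot":[0,0,0],"travel":[0,0,0.017],"jaw":1},{"rot":[0,0,0],"travel":[0,0,0],"jaw":1},{"rot":[1,0,0],"travel":[0,0.016,0.0007],"jaw":1},{"rot":[1,0,0],"travel":[0,0.016,0.0007],"jaw":1},{"rot":[1,0,0],"travel":[0,0.016,0.0007],"jaw":1},{"rot":[1,0,0],"travel":[0,0.016,0.0007],"jaw":1},{"rot":[0,0,0],"travel":[0,0,0],"jaw":1},{"rot":[0,0,0],"travel":[0,0,0],"jaw":1}]' 30
python3 - <<'E'
from plan import *
st()
E
```

```text
time: 8.4
position: [0.5499, -0.2217, 0.1291]
tool_rot: [-1.906, 0.541, 1.911]
ft_force: [-4.7, 3.5, 0.8]
grip_width: 0.301
t 8.4 pos [ 0.5499 -0.2217  0.1291] F [-4.7  3.5  0.8] T [0.72 1.25 0.03] g 0.301
X [-0.002  0.001 -1.   ] Y [-0.525 -0.851  0.   ] Z [-0.851  0.525  0.002] q [ 0.55  0.28 -0.25  1.71  0.07  1.17 -1.84]
```

```bash
python3 -m jog '[{"rot":[1,0,0],"travel":[0,0.016,0.0015],"jaw":1},{"rot":[1,0,0],"travel":[0,0.016,0.0015],"jaw":1},{"rot":[1,0,0],"travel":[0,0.016,0.0015],"jaw":1},{"rot":[1,0,0],"travel":[0,0.016,0.0015],"jaw":1},{"rot":[1,0,0],"travel":[0,0.016,0.0007],"jaw":1},{"rot":[1,0,0],"travel":[0,0.016,0.0007],"jaw":1},{"rot":[1,0,0],"travel":[0,0.016,0.0007],"jaw":1},{"rot":[0,0,0],"travel":[0,0,0],"jaw":1}]' 30
python3 - <<'E'
from plan import *
st()
snap("scene","k",(80,180,280,330),4)
E
```

```text
time: 9.2
position: [0.5255, -0.2436, 0.1293]
tool_rot: [-1.504, 0.988, 1.5]
ft_force: [0.0, 1.0, -4.9]
grip_width: 0.298
t 9.2 pos [ 0.5255 -0.2436  0.1293] F [ 0.   1.  -4.9] T [ 0.27 -0.05 -0.03] g 0.298
X [ 0.002 -0.001 -1.   ] Y [-0.919 -0.395 -0.002] Z [-0.395  0.919 -0.001] q [ 0.53  0.24 -0.16  1.75  0.04  1.16 -2.38]
```

View pics/scene_k.png

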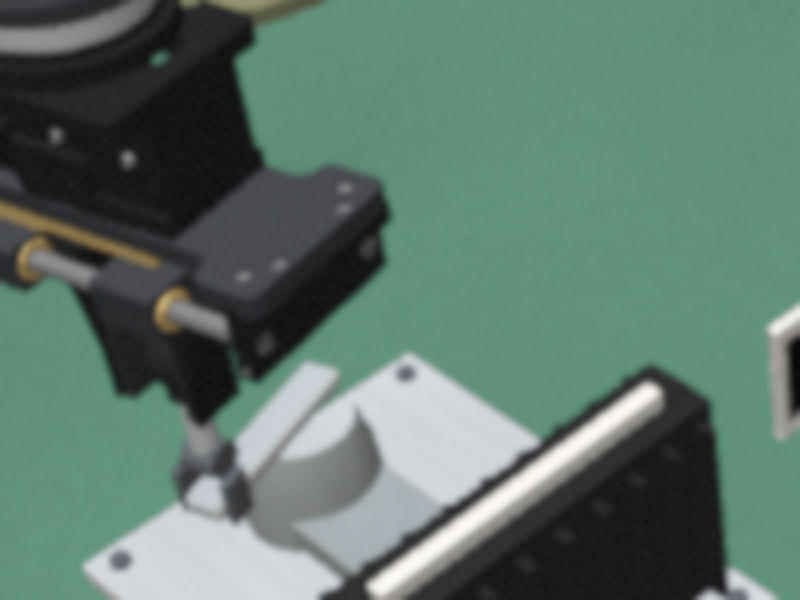

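```bash
python3 -m jog '[{"rot":[0,0,0],"travel":[0,0,0],"jaw":0.1},{"rot":[0,0,0],"travel":[0,0,0],"jaw":0.1},{"rot":[0,0,0],"travel":[0,0,0],"jaw":0.1},{"rot":[-1,0,0],"travel":[0,0,0],"jaw":0.1},{"rot":[-1,0,0],"travel":[0,0,0],"jaw":0.1},{"rot":[-1,0,0],"travel":[0,0,0],"jaw":0.1},{"rot":[-1,0,0],"travel":[0,0,0],"jaw":0.1},{"rot":[-1,0,0],"travel":[0,0,0],"jaw":0.1}]' 30
for i in 1; do python3 -m jog '[{"rot":[-1,0,0],"travel":[0,0,0],"jaw":0.1},{"rot":[-1,0,0],"travel":[0,0,0],"jaw":0.1},{"rot":[-1,0,0],"travel":[0,0,0],"jaw":0.1},{"rot":[-1,0,0],"travel":[0,0,0],"jaw":0.1},{"rot":[-1,0,0],"travel":[0,0,0],"jaw":0.1},{"rot":[-1,0,0],"travel":[0,0,0],"jaw":0.1},{"rot":[-1,0,0],"travel":[0,0,0],"jaw":0.1},{"rot":[-1,0,0],"travel":[0,0,0],"jaw":0.1}]'; done
```

```text
time: 10.05
position: [0.5251, -0.2436, 0.13]
tool_rot: [-1.802, 0.682, 1.799]
ft_force: [-0.0, -0.1, -0.5]
grip_width: 0.448
time: 10.85
position: [0.5252, -0.2436, 0.13]
tool_rot: [-2.21, 0.029, 2.208]
ft_force: [0.1, -0.5, -0.1]
grip_width: 0.448
```

```bash
python3 -m jog '[{"rot":[-1,0,0],"travel":[0,0,0],"jaw":0.1},{"rot":[-1,0,0],"travel":[0,0,0],"jaw":0.1},{"rot":[-1,0,0],"travel":[0,0,0],"jaw":0.1},{"rot":[-1,0,0],"travel":[0,0,0],"jaw":0.1},{"rot":[-1,0,0],"travel":[0,0,0],"jaw":0.1},{"rot":[-1,0,0],"travel":[0,0,0],"jaw":0.1},{"rot":[-1,0,0],"travel":[0,0,0],"jaw":0.1},{"rot":[-1,0,0],"travel":[0,0,0],"jaw":0.1}]'
python3 - <<'E'
from plan import *
st()
E
```

```text
time: 11.65
position: [0.5252, -0.2436, 0.13]
tool_rot: [1.834, 0.639, -1.832]
ft_force: [0.3, 0.7, -0.2]
grip_width: 0.451
t 11.65 pos [ 0.5252 -0.2436  0.13  ] F [ 0.3  0.7 -0.2] T [-0.01 -0.02  0.02] g 0.451
X [ 0.001 -0.001 -1.   ] Y [ 0.623 -0.782  0.001] Z [-0.782 -0.623 -0.   ] q [ 0.71  0.26 -0.37  1.74  0.1   1.16 -0.59]
```

```bash
python3 -m jog '[{"rot":[-1,0,0],"travel":[0,0,0],"jaw":0.1},{"rot":[-1,0,0],"travel":[0,0,0],"jaw":0.1},{"rot":[-1,0,0],"travel":[0,0,0],"jaw":0.1},{"rot":[-1,0,0],"travel":[0,0,0],"jaw":0.1},{"rot":[-1,0,0],"travel":[0,0,0],"jaw":0.1},{"rot":[-1,0,0],"travel":[0,0,0],"jaw":0.1},{"rot":[-1,0,0],"travel":[0,0,0],"jaw":0.1},{"rot":[-1,0,0],"travel":[0,0,0],"jaw":0.1}]'
python3 -m jog '[{"rot":[-1,0,0],"travel":[0,0,0],"jaw":0.1},{"rot":[-1,0,0],"travel":[0,0,0],"jaw":0.1},{"rot":[-1,0,0],"travel":[0,0,0],"jaw":0.1},{"rot":[-1,0,0],"travel":[0,0,0],"jaw":0.1},{"rot":[-1,0,0],"travel":[0,0,0],"jaw":0.1},{"rot":[-1,0,0],"travel":[0,0,0],"jaw":0.1},{"rot":[-1,0,0],"travel":[0,0,0],"jaw":0.1},{"rot":[-1,0,0],"travel":[0,0,0],"jaw":0.1}]'
python3 - <<'E'
from plan import *
st()
snap("scene","l",(80,180,280,330),4)
E
```

```text
time: 12.45
position: [0.5251, -0.2437, 0.13]
tool_rot: [1.355, 1.106, -1.355]
ft_force: [-0.3, -0.1, -0.8]
grip_width: 0.449
time: 13.25
position: [0.5252, -0.2437, 0.13]
tool_rot: [0.835, 1.403, -0.835]
ft_force: [0.8, 0.0, 0.8]
grip_width: 0.448
t 13.25 pos [ 0.5252 -0.2437  0.13  ] F [0.8 0.  0.8] T [-0.02 -0.1   0.04] g 0.448
X [ 0.001 -0.001 -1.   ] Y [0.879 0.477 0.001] Z [ 0.477 -0.879  0.001] q [ 0.86  0.28 -0.55  1.73  0.16  1.17  0.77]
```

View pics/scene_l.png

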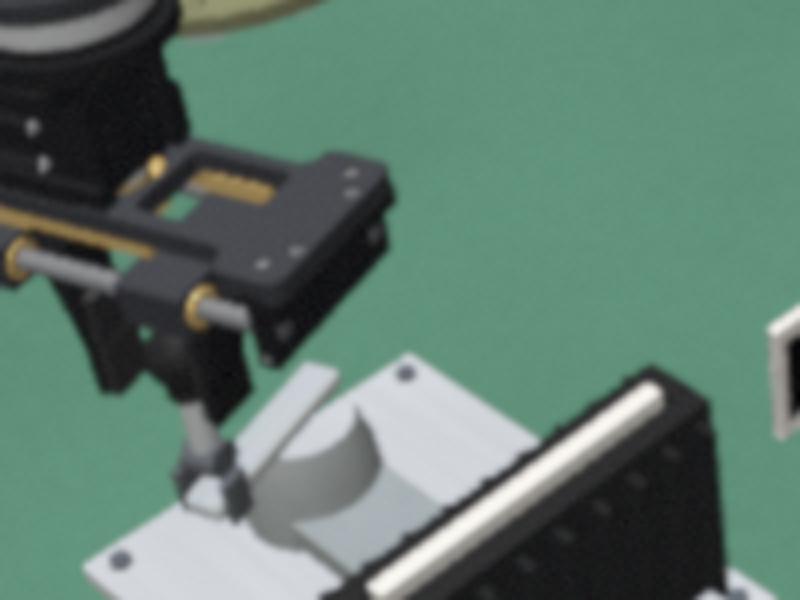

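```bash
python3 -m jog '[{"rot":[0,0,0],"travel":[0,0,0],"jaw":1},{"rot":[0,0,0],"travel":[0,0,0],"jaw":1},{"rot":[0,0,0],"travel":[0,0,0],"jaw":1},{"rot":[1,0,0],"travel":[0,-0.0159,-0.0021],"jaw":1},{"rot":[1,0,0],"travel":[0,-0.0159,-0.0021],"jaw":1},{"rot":[1,0,0],"travel":[0,-0.0159,-0.0021],"jaw":1},{"rot":[1,0,0],"travel":[0,-0.0159,-0.0021],"jaw":1},{"rot":[0,0,0],"travel":[0,0,0],"jaw":1}]' 30
cat > cr.py <<'E'
from plan import *
s,r=st();c=np.array([.503,-.1925]);d=s["position"][:2]-c
a=np.arctan2(d[1],d[0]);u=np.array([np.cos(a),np.sin(a),0]);t=np.array([np.sin(a),-np.cos(a),0])
print("az",np.degrees(a).round(1),"r mm",(np.linalg.norm(d)*1000).round(1),"Frad",(s["ft_force"]@u).round(1),"Ftan",(s["ft_force"]@t).round(1))
m=np.radians(2.5);ch=t*np.cos(m)-u*np.sin(m);print("row travel",(r.T@ch*.0048/.3).round(4),"inward 1mm",(-r.T@u*.001/.3).round(4))
E
python3 cr.py
```

```text
time: 14.1
position: [0.5061, -0.2484, 0.1297]
tool_rot: [1.102, 1.272, -1.103]
ft_force: [0.1, -1.8, -0.5]
grip_width: 0.301
t 14.1 pos [ 0.5061 -0.2484  0.1297] F [ 0.1 -1.8 -0.5] T [-0.31 -0.26 -0.02] g 0.301
X [ 0.001 -0.001 -1.   ] Y [0.99  0.143 0.001] Z [ 0.143 -0.99   0.001] q [ 0.85  0.24 -0.5   1.77  0.13  1.16  0.45]
az -86.9 r mm 55.9 Frad 1.8 Ftan -0.0
row travel [-0.     -0.0159 -0.0021] inward 1mm [-0.      0.0003 -0.0033]
```

```bash
python3 -m jog '[{"rot":[1,0,0],"travel":[0,-0.0159,-0.0021],"jaw":1},{"rot":[1,0,0],"travel":[0,-0.0159,-0.0021],"jaw":1},{"rot":[1,0,0],"travel":[0,-0.0159,-0.0021],"jaw":1},{"rot":[1,0,0],"travel":[0,-0.0159,-0.0021],"jaw":1},{"rot":[1,0,0],"travel":[0,-0.0159,-0.0021],"jaw":1},{"rot":[1,0,0],"travel":[0,-0.0159,-0.0021],"jaw":1},{"rot":[1,0,0],"travel":[0,-0.0159,-0.0021],"jaw":1},{"rot":[1,0,0],"travel":[0,-0.0159,-0.0021],"jaw":1}]' 30
python3 cr.py
```

```text
time: 14.9
position: [0.4697, -0.2385, 0.1295]
tool_rot: [1.604, 0.89, -1.606]
ft_force: [0.6, -4.1, -0.9]
grip_width: 0.302
t 14.9 pos [ 0.4697 -0.2385  0.1295] F [ 0.6 -4.1 -0.9] T [-0.93 -0.1   0.02] g 0.302
X [ 0.    -0.003 -1.   ] Y [ 0.85  -0.528  0.002] Z [-0.528 -0.85   0.002] q [ 0.82  0.15 -0.43  1.86  0.07  1.14 -0.2 ]
az -125.9 r mm 56.8 Frad 3.0 Ftan -2.8
row travel [-0.     -0.0159 -0.0018] inward 1mm [-0.      0.0002 -0.0033]
```

```bash
python3 -m jog '[{"rot":[1,0,0],"travel":[0,-0.016,-0.001],"jaw":1},{"rot":[1,0,0],"travel":[0,-0.016,-0.001],"jaw":1},{"rot":[1,0,0],"travel":[0,-0.016,-0.001],"jaw":1},{"rot":[1,0,0],"travel":[0,-0.016,-0.001],"jaw":1},{"rot":[1,0,0],"travel":[0,-0.016,-0.0014],"jaw":1},{"rot":[1,0,0],"travel":[0,-0.016,-0.0014],"jaw":1},{"rot":[1,0,0],"travel":[0,-0.016,-0.0014],"jaw":1},{"rot":[1,0,0],"travel":[0,-0.016,-0.0014],"jaw":1}]' 30
python3 cr.py
python3 - <<'E'
from h import *
snap("scene","m",(80,180,280,330),4)
E
```

```text
time: 15.7
position: [0.4461, -0.2079, 0.1293]
tool_rot: [2.047, 0.326, -2.053]
ft_force: [-2.2, -3.7, -0.0]
grip_width: 0.306
t 15.7 pos [ 0.4461 -0.2079  0.1293] F [-2.2 -3.7 -0. ] T [-0.75  0.63  0.  ] g 0.306
X [-0.003 -0.002 -1.   ] Y [ 0.311 -0.95   0.001] Z [-0.95  -0.311  0.003] q [ 0.77  0.08 -0.4   1.94  0.04  1.13 -0.9 ]
az -164.8 r mm 58.9 Frad 3.1 Ftan -3.0
row travel [-0.     -0.0159 -0.0015] inward 1mm [-0.      0.0002 -0.0033]
```

View pics/scene_m.png

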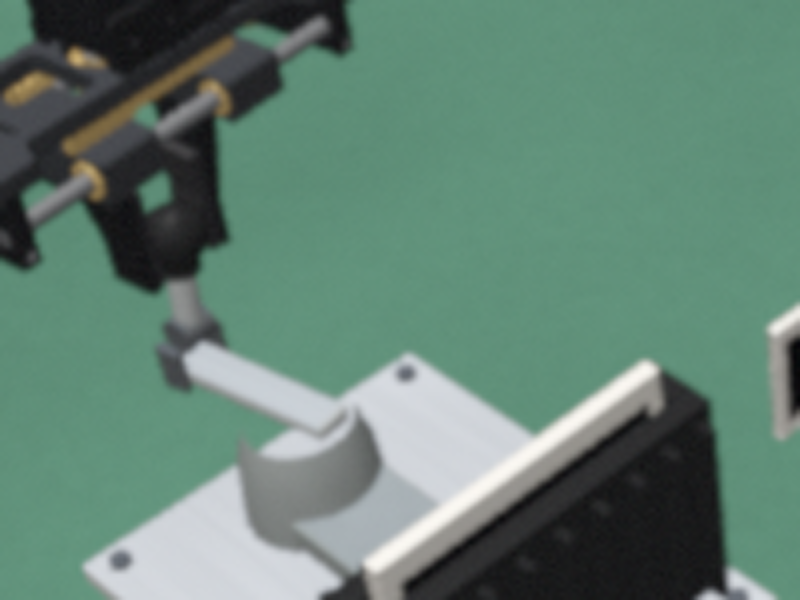

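```bash
sed -i 's/\[.503,-.1925\]/[.5005,-.1925]/' cr.py; python3 -m jog '[{"rot":[1,0,0],"travel":[0,-0.016,-0.0012],"jaw":1},{"rot":[1,0,0],"travel":[0,-0.016,-0.0012],"jaw":1},{"rot":[1,0,0],"travel":[0,-0.016,-0.0012],"jaw":1},{"rot":[1,0,0],"travel":[0,-0.016,-0.0012],"jaw":1},{"rot":[1,0,0],"travel":[0,-0.016,-0.0012],"jaw":1},{"rot":[1,0,0],"travel":[0,-0.016,-0.0012],"jaw":1},{"rot":[1,0,0],"travel":[0,-0.016,-0.0012],"jaw":1},{"rot":[1,0,0],"travel":[0,-0.016,-0.0012],"jaw":1}]' 30
python3 cr.py
```

```text
time: 16.55
position: [0.4484, -0.169, 0.1292]
tool_rot: [-2.011, 0.388, 2.017]
ft_force: [-3.2, -1.0, 1.1]
grip_width: 0.302
t 16.55 pos [ 0.4484 -0.169   0.1292] F [-3.2 -1.   1.1] T [-0.13  0.81  0.02] g 0.302
X [-0.003 -0.    -1.   ] Y [-0.371 -0.929  0.001] Z [-0.929  0.371  0.003] q [ 0.71  0.05 -0.42  1.97  0.02  1.13 -1.66]
az 155.7 r mm 57.1 Frad 2.5 Ftan -2.2
row travel [-0.     -0.0159 -0.0014] inward 1mm [-0.      0.0001 -0.0033]
```

```bash
python3 -m jog '[{"rot":[1,0,0],"travel":[0,-0.016,-0.001],"jaw":1},{"rot":[1,0,0],"travel":[0,-0.016,-0.001],"jaw":1},{"rot":[1,0,0],"travel":[0,-0.016,-0.001],"jaw":1},{"rot":[1,0,0],"travel":[0,-0.016,-0.001],"jaw":1},{"rot":[1,0,0],"travel":[0,-0.016,-0.001],"jaw":1},{"rot":[1,0,0],"travel":[0,-0.016,-0.001],"jaw":1},{"rot":[1,0,0],"travel":[0,-0.016,-0.001],"jaw":1},{"rot":[1,0,0],"travel":[0,-0.016,-0.001],"jaw":1}]' 30
python3 cr.py
```

```text
time: 17.35
position: [0.4747, -0.1409, 0.1293]
tool_rot: [-1.561, 0.935, 1.565]
ft_force: [-3.2, -1.0, 1.7]
grip_width: 0.299
t 17.35 pos [ 0.4747 -0.1409  0.1293] F [-3.2 -1.   1.7] T [ 0.14  0.5  -0.08] g 0.299
X [-0.002  0.    -1.   ] Y [-0.881 -0.474  0.002] Z [-0.474  0.881  0.001] q [ 0.65  0.09 -0.43  1.93  0.04  1.14 -2.45]
az 116.6 r mm 57.7 Frad 0.5 Ftan -3.3
row travel [-0.     -0.016  -0.0012] inward 1mm [-0.      0.0001 -0.0033]
```

```bash
python3 -m jog '[{"rot":[0,0,0],"travel":[0,0,0],"jaw":0.1},{"rot":[0,0,0],"travel":[0,0,0],"jaw":0.1},{"rot":[0,0,0],"travel":[0,0,0],"jaw":0.1},{"rot":[-1,0,0],"travel":[0,0,0],"jaw":0.1},{"rot":[-1,0,0],"travel":[0,0,0],"jaw":0.1},{"rot":[-1,0,0],"travel":[0,0,0],"jaw":0.1},{"rot":[-1,0,0],"travel":[0,0,0],"jaw":0.1},{"rot":[-1,0,0],"travel":[0,0,0],"jaw":0.1}]' 30
python3 -m jog '[{"rot":[-1,0,0],"travel":[0,0,0],"jaw":0.1},{"rot":[-1,0,0],"travel":[0,0,0],"jaw":0.1},{"rot":[-1,0,0],"travel":[0,0,0],"jaw":0.1},{"rot":[-1,0,0],"travel":[0,0,0],"jaw":0.1},{"rot":[-1,0,0],"travel":[0,0,0],"jaw":0.1},{"rot":[-1,0,0],"travel":[0,0,0],"jaw":0.1},{"rot":[-1,0,0],"travel":[0,0,0],"jaw":0.1},{"rot":[-1,0,0],"travel":[0,0,0],"jaw":0.1}]'
python3 -m jog '[{"rot":[-1,0,0],"travel":[0,0,0],"jaw":0.1},{"rot":[-1,0,0],"travel":[0,0,0],"jaw":0.1},{"rot":[-1,0,0],"travel":[0,0,0],"jaw":0.1},{"rot":[-1,0,0],"travel":[0,0,0],"jaw":0.1},{"rot":[-1,0,0],"travel":[0,0,0],"jaw":0.1},{"rot":[-1,0,0],"travel":[0,0,0],"jaw":0.1},{"rot":[-1,0,0],"travel":[0,0,0],"jaw":0.1},{"rot":[-1,0,0],"travel":[0,0,0],"jaw":0.1}]'
python3 -m jog '[{"rot":[-1,0,0],"travel":[0,0,0],"jaw":0.1},{"rot":[-1,0,0],"travel":[0,0,0],"jaw":0.1},{"rot":[-1,0,0],"travel":[0,0,0],"jaw":0.1},{"rot":[-1,0,0],"travel":[0,0,0],"jaw":0.1},{"rot":[-1,0,0],"travel":[0,0,0],"jaw":0.1},{"rot":[-1,0,0],"travel":[0,0,0],"jaw":0.1},{"rot":[-1,0,0],"travel":[0,0,0],"jaw":0.1},{"rot":[-1,0,0],"travel":[0,0,0],"jaw":0.1}]'
python3 -m jog '[{"rot":[-1,0,0],"travel":[0,0,0],"jaw":0.1},{"rot":[-1,0,0],"travel":[0,0,0],"jaw":0.1},{"rot":[-1,0,0],"travel":[0,0,0],"jaw":0.1},{"rot":[-1,0,0],"travel":[0,0,0],"jaw":0.1},{"rot":[-1,0,0],"travel":[0,0,0],"jaw":0.1},{"rot":[-1,0,0],"travel":[0,0,0],"jaw":0.1},{"rot":[-1,0,0],"travel":[0,0,0],"jaw":0.1},{"rot":[-1,0,0],"travel":[0,0,0],"jaw":0.1}]'
python3 cr.py
python3 - <<'E'
from h import *
snap("scene","n",(80,180,280,330),4)
E
```

```text
time: 18.15
position: [0.4755, -0.1412, 0.1295]
tool_rot: [-1.857, 0.61, 1.857]
ft_force: [-1.1, -0.4, 0.9]
grip_width: 0.45
time: 18.95
position: [0.4755, -0.1412, 0.1295]
tool_rot: [2.19, 0.069, -2.189]
ft_force: [-0.6, -0.3, 1.0]
grip_width: 0.449
time: 19.75
position: [0.4755, -0.1412, 0.1296]
tool_rot: [1.776, 0.71, -1.775]
ft_force: [0.1, -0.1, 0.3]
grip_width: 0.448
time: 20.55
position: [0.4755, -0.1412, 0.1295]
tool_rot: [1.291, 1.154, -1.291]
ft_force: [-0.2, 0.4, -0.0]
grip_width: 0.446
time: 21.35
position: [0.4755, -0.1412, 0.1295]
tool_rot: [0.767, 1.431, -0.767]
ft_force: [-0.3, -0.2, 0.1]
grip_width: 0.449
t 21.35 pos [ 0.4755 -0.1412  0.1295] F [-0.3 -0.2  0.1] T [ 0.06 -0.11  0.09] g 0.449
X [ 0. -0. -1.] Y [0.833 0.554 0.   ] Z [ 0.554 -0.833  0.   ] q [ 0.8   0.1  -0.59  1.93  0.06  1.14  0.77]
az 116.0 r mm 57.1 Frad -0.0 Ftan -0.4
row travel [0.     0.0158 0.0028] inward 1mm [ 0.     -0.0004  0.0033]
```

View pics/scene_n.png

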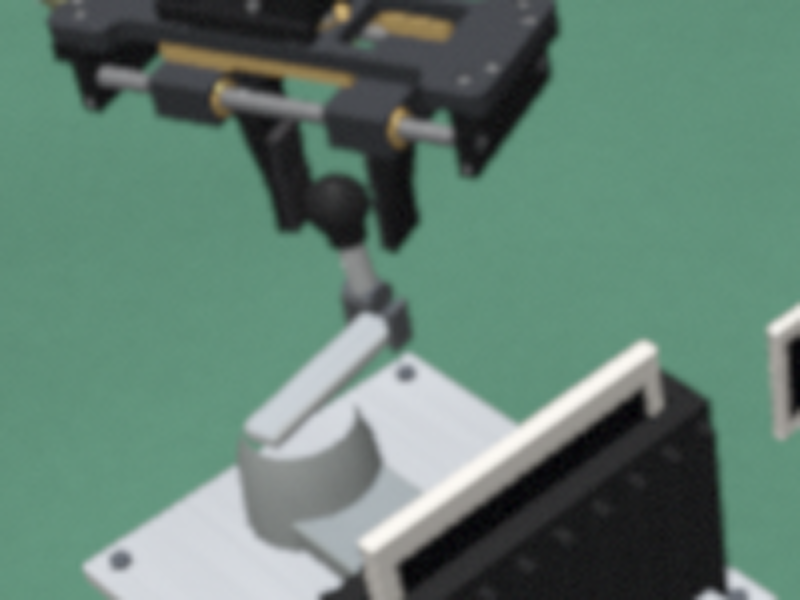

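```bash
python3 -m jog '[{"rot":[0,0,0],"travel":[0,0,0],"jaw":1},{"rot":[0,0,0],"travel":[0,0,0],"jaw":1},{"rot":[0,0,0],"travel":[0,0,0],"jaw":1},{"rot":[1,0,0],"travel":[0,0.0159,0.0024],"jaw":1},{"rot":[1,0,0],"travel":[0,0.0159,0.0024],"jaw":1},{"rot":[1,0,0],"travel":[0,0.0159,0.0024],"jaw":1},{"rot":[1,0,0],"travel":[0,0.0159,0.0024],"jaw":1},{"rot":[1,0,0],"travel":[0,0.0159,0.0024],"jaw":1}]' 30
python3 -m jog '[{"rot":[1,0,0],"travel":[0,0.0159,0.0024],"jaw":1},{"rot":[1,0,0],"travel":[0,0.0159,0.0024],"jaw":1},{"rot":[1,0,0],"travel":[0,0.0159,0.0024],"jaw":1},{"rot":[1,0,0],"travel":[0,0.0159,0.0024],"jaw":1},{"rot":[1,0,0],"travel":[0,0.0159,0.0024],"jaw":1},{"rot":[1,0,0],"travel":[0,0.0159,0.0024],"jaw":1},{"rot":[1,0,0],"travel":[0,0.0159,0.0024],"jaw":1},{"rot":[1,0,0],"travel":[0,0.0159,0.0024],"jaw":1}]'
python3 cr.py
```

```text
time: 22.2
position: [0.498, -0.136, 0.1295]
tool_rot: [1.104, 1.272, -1.107]
ft_force: [-1.9, -1.4, 2.2]
grip_width: 0.302
time: 23.0
position: [0.5337, -0.1475, 0.1296]
tool_rot: [1.605, 0.892, -1.61]
ft_force: [-3.6, -1.2, 4.3]
grip_width: 0.303
t 23.0 pos [ 0.5337 -0.1475  0.1296] F [-3.6 -1.2  4.3] T [-0.22  0.89 -0.03] g 0.303
X [-0.002 -0.001 -1.   ] Y [ 0.848 -0.529 -0.002] Z [-0.529 -0.848  0.002] q [ 0.66  0.22 -0.5   1.79  0.12  1.16 -0.43]
az 53.6 r mm 55.9 Frad -3.1 Ftan -2.2
row travel [-0.      0.0159  0.0019] inward 1mm [ 0.     -0.0003  0.0033]
```

```bash
python3 -m jog '[{"rot":[1,0,0],"travel":[0,0.0159,0.0024],"jaw":1},{"rot":[1,0,0],"travel":[0,0.0159,0.0024],"jaw":1},{"rot":[1,0,0],"travel":[0,0.0159,0.0024],"jaw":1},{"rot":[1,0,0],"travel":[0,0.0159,0.0024],"jaw":1},{"rot":[1,0,0],"travel":[0,0.0159,0.0024],"jaw":1},{"rot":[1,0,0],"travel":[0,0.0159,0.0024],"jaw":1},{"rot":[1,0,0],"travel":[0,0.0159,0.0024],"jaw":1},{"rot":[1,0,0],"travel":[0,0.0159,0.0024],"jaw":1}]'
python3 cr.py
```

```text
time: 23.8
position: [0.5536, -0.1784, 0.1297]
tool_rot: [2.049, 0.327, -2.055]
ft_force: [-4.4, 0.9, 3.9]
grip_width: 0.302
t 23.8 pos [ 0.5536 -0.1784  0.1297] F [-4.4  0.9  3.9] T [ 0.51  1.04 -0.04] g 0.302
X [-0.003  0.001 -1.   ] Y [ 0.31  -0.951 -0.002] Z [-0.951 -0.31   0.003] q [ 0.61  0.27 -0.39  1.73  0.11  1.17 -1.07]
az 14.9 r mm 55.0 Frad -4.0 Ftan -2.0
row travel [-0.      0.0159  0.0016] inward 1mm [ 0.     -0.0002  0.0033]
```

```bash
python3 -m jog '[{"rot":[1,0,0],"travel":[0,0.016,0.0022],"jaw":1},{"rot":[1,0,0],"travel":[0,0.016,0.0022],"jaw":1},{"rot":[1,0,0],"travel":[0,0.016,0.0022],"jaw":1},{"rot":[1,0,0],"travel":[0,0.016,0.0022],"jaw":1},{"rot":[1,0,0],"travel":[0,0.016,0.0022],"jaw":1},{"rot":[1,0,0],"travel":[0,0.016,0.0022],"jaw":1},{"rot":[1,0,0],"travel":[0,0.016,0.0022],"jaw":1},{"rot":[1,0,0],"travel":[0,0.016,0.0022],"jaw":1}]'
python3 cr.py
```

```text
time: 24.6
position: [0.5499, -0.2148, 0.1297]
tool_rot: [-2.01, 0.387, 2.013]
ft_force: [-2.1, 2.9, 3.4]
grip_width: 0.304
t 24.6 pos [ 0.5499 -0.2148  0.1297] F [-2.1  2.9  3.4] T [ 0.99  0.5  -0.04] g 0.304
X [-0.001  0.002 -1.   ] Y [-0.373 -0.928 -0.002] Z [-0.928  0.373  0.002] q [ 0.57  0.27 -0.28  1.71  0.08  1.17 -1.69]
az -24.3 r mm 54.1 Frad -3.1 Ftan -1.8
row travel [-0.      0.0159  0.0014] inward 1mm [ 0.     -0.0001  0.0033]
```

```bash
python3 -m jog '[{"rot":[1,0,0],"travel":[0,0.016,0.0014],"jaw":1},{"rot":[1,0,0],"travel":[0,0.016,0.0014],"jaw":1},{"rot":[1,0,0],"travel":[0,0.016,0.0014],"jaw":1},{"rot":[1,0,0],"travel":[0,0.016,0.0014],"jaw":1},{"rot":[1,0,0],"travel":[0,0.016,0.0014],"jaw":1},{"rot":[1,0,0],"travel":[0,0.016,0.0014],"jaw":1},{"rot":[1,0,0],"travel":[0,0.016,0.0014],"jaw":1},{"rot":[1,0,0],"travel":[0,0.016,0.0014],"jaw":1}]'
python3 cr.py
python3 - <<'E'
from h import *
snap("scene","o",(80,180,280,330),4)
E
```

```text
time: 25.4
position: [0.5246, -0.2416, 0.1298]
tool_rot: [-1.56, 0.933, 1.56]
ft_force: [0.1, 2.8, 1.0]
grip_width: 0.304
t 25.4 pos [ 0.5246 -0.2416  0.1298] F [0.1 2.8 1. ] T [ 1.   -0.24  0.03] g 0.304
X [ 0.001  0.002 -1.   ] Y [-0.882 -0.471 -0.002] Z [-0.471  0.882  0.001] q [ 0.55  0.24 -0.18  1.75  0.04  1.16 -2.3 ]
az -63.9 r mm 54.7 Frad -2.5 Ftan -1.3
row travel [-0.      0.016   0.0012] inward 1mm [ 0.     -0.0001  0.0033]
```

View pics/scene_o.png

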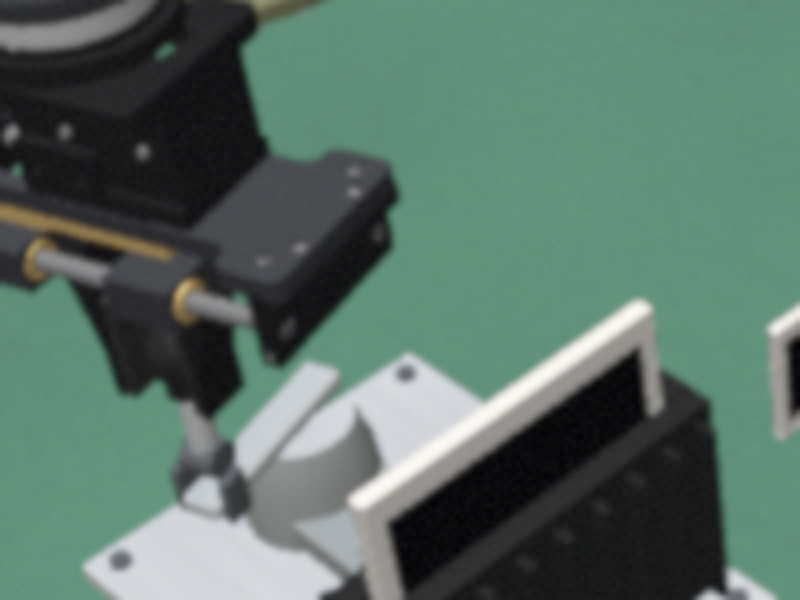

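```bash
python3 -m jog '[{"rot":[1,0,0],"travel":[0,0.016,0.0014],"jaw":1},{"rot":[1,0,0],"travel":[0,0.016,0.0014],"jaw":1},{"rot":[1,0,0],"travel":[0,0.016,0.0014],"jaw":1},{"rot":[0,0,0],"travel":[0,0.016,0.0014],"jaw":1},{"rot":[0,0,0],"travel":[0,0.0158,0.0026],"jaw":1},{"rot":[0,0,0],"travel":[0,0.0155,0.004],"jaw":1},{"rot":[0,0,0],"travel":[0,0.0151,0.0053],"jaw":1},{"rot":[0,0,0],"travel":[0,0.008,0.0035],"jaw":1}]'
python3 cr.py
python3 - <<'E'
from h import *
snap("scene","p",(80,180,280,330),4)
E
```

```text
time: 26.25
position: [0.4883, -0.2477, 0.1298]
tool_rot: [-1.379, 1.09, 1.378]
ft_force: [3.7, 2.5, 3.0]
grip_width: 0.304
t 26.25 pos [ 0.4883 -0.2477  0.1298] F [3.7 2.5 3. ] T [ 0.78 -0.67 -0.  ] g 0.304
X [ 0.001 -0.    -1.   ] Y [-0.973 -0.231 -0.001] Z [-0.231  0.973 -0.   ] q [ 0.55  0.18 -0.15  1.82  0.03  1.15 -2.51]
az -102.5 r mm 56.6 Frad -3.2 Ftan -3.1
row travel [-0.      0.0141  0.0076] inward 1mm [ 0.     -0.0015  0.003 ]
```

View pics/scene_p.png

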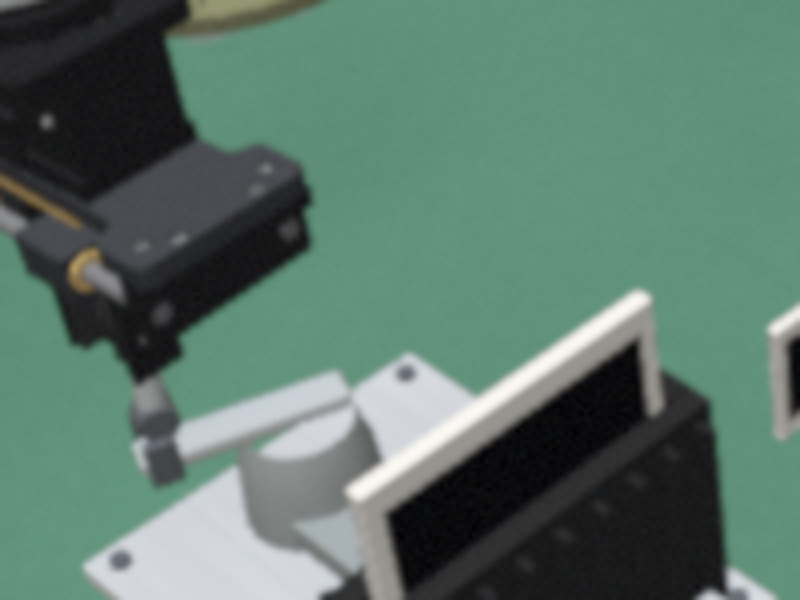

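```bash
python3 -m jog '[{"rot":[0,0,0],"travel":[0,0.0141,0.0076],"jaw":1},{"rot":[0,0,0],"travel":[0,0.007,0.004],"jaw":1},{"rot":[0,0,0],"travel":[0,0,0],"jaw":1},{"rot":[0,0,0],"travel":[0,0,0],"jaw":1}]'
python3 cr.py
python3 - <<'E'
from h import *
snap("scene","q",(80,180,280,330),4)
E
```

```text
time: 26.7
position: [0.4846, -0.2467, 0.1301]
tool_rot: [-1.384, 1.087, 1.372]
ft_force: [9.3, -0.2, -2.1]
grip_width: 0.301
t 26.7 pos [ 0.4846 -0.2467  0.1301] F [ 9.3 -0.2 -2.1] T [ 0.18 -2.24 -0.02] g 0.301
X [ 0.007 -0.002 -1.   ] Y [-0.973 -0.231 -0.006] Z [-0.231  0.973 -0.004] q [ 0.56  0.16 -0.15  1.84  0.03  1.14 -2.51]
az -106.4 r mm 56.4 Frad -2.5 Ftan -8.9
row travel [-0.0001  0.0135  0.0085] inward 1mm [-0.     -0.0017  0.0029]
```

View pics/scene_q.png

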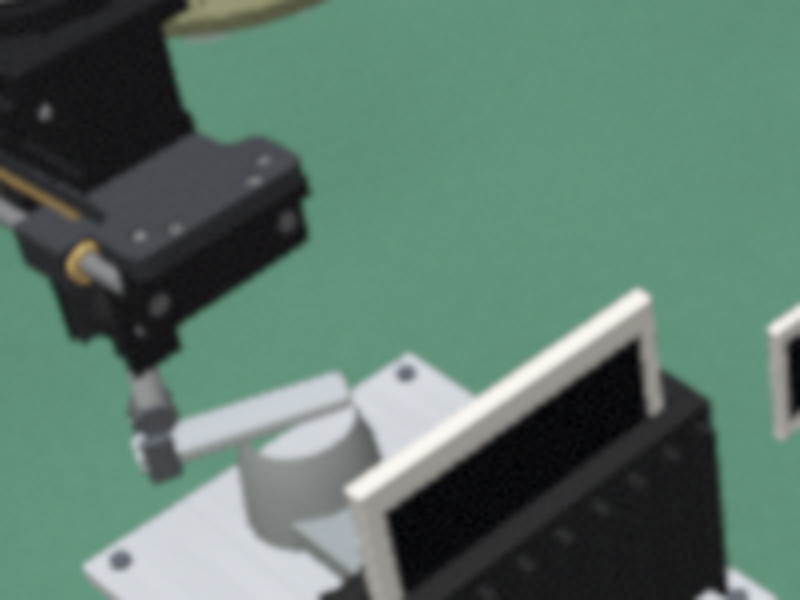

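```bash
python3 -m jog '[{"rot":[0,0,0],"travel":[0,-0.008,-0.005],"jaw":0},{"rot":[0,0,0],"travel":[0,0,0],"jaw":0},{"rot":[0,0,0],"travel":[0,0,0],"jaw":-0.3},{"rot":[0,0,0],"travel":[0,0,0],"jaw":-0.3},{"rot":[0,0,0],"travel":[-0.1,0,0],"jaw":-0.3},{"rot":[-1,0,0],"travel":[-0.15,0,0],"jaw":-0.3},{"rot":[-1,0,0],"travel":[-0.15,0,0],"jaw":-0.3},{"rot":[-1,0,0],"travel":[0,0,0],"jaw":-0.3}]'
python3 - <<'E'
from plan import *
st()
snap("scene","r",(80,180,280,330),4);snap("top","r",(370,190,500,310),5)
E
```

```text
time: 27.55
position: [0.4867, -0.2486, 0.2565]
tool_rot: [-1.575, 0.931, 1.555]
ft_force: [0.2, -0.2, 0.5]
grip_width: 0.647
t 27.55 pos [ 0.4867 -0.2486  0.2565] F [ 0.2 -0.2  0.5] T [ 0.04 -0.05  0.01] g 0.647
X [ 0.01  -0.006 -1.   ] Y [-0.879 -0.477 -0.006] Z [-0.477  0.879 -0.01 ] q [ 0.57  0.08 -0.16  1.66  0.01  1.38 -2.23]
```

View pics/scene_r.png

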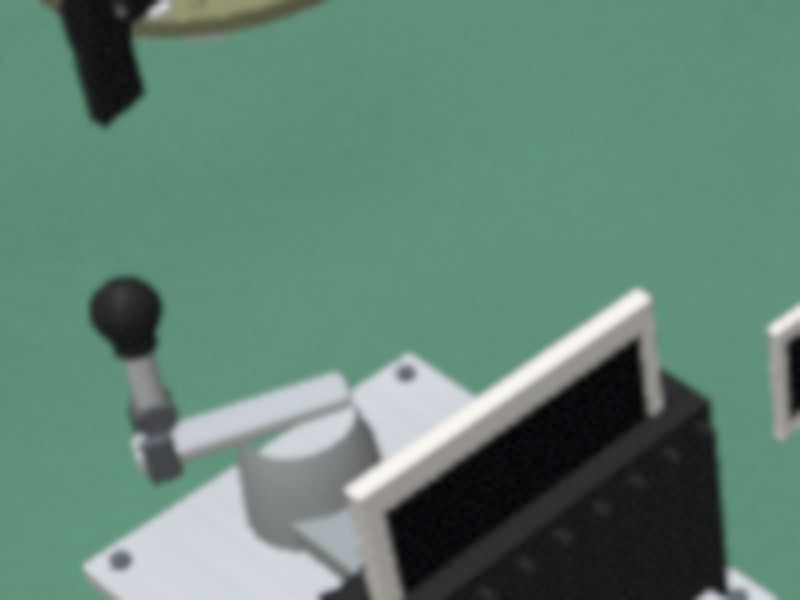

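View pics/top_r.png

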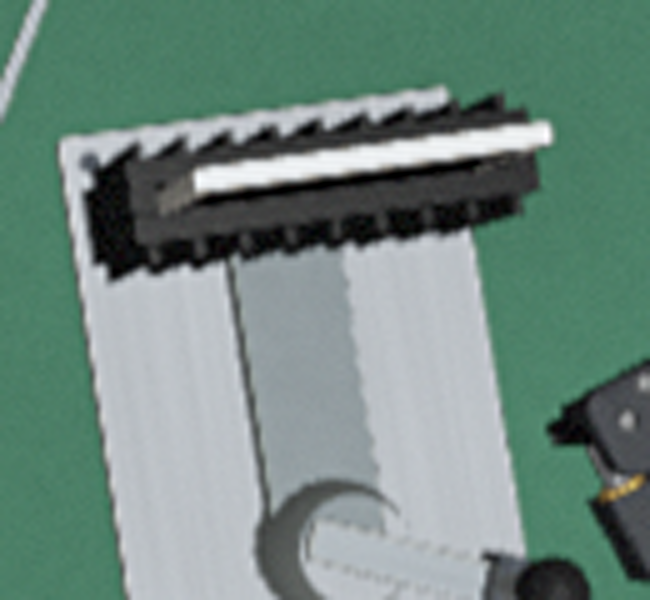

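```bash
python3 - <<'E'
from plan import *
t=[atz("top",p,.169) for p in[(409.2,226.4),(480.4,217)]];s=[atz("scene",p,.169) for p in[(241.25,253.75),(170,303.75)]]
for q in(t,s):
    q=np.array(q);d=q[0]-q[1];print(q.round(4),"L",np.linalg.norm(d),"c",q.mean(0),"ang",np.degrees(np.arctan2(d[1],d[0])))
print(tri((241.25,253.75),(409.2,226.4)),tri((170,303.75),(480.4,217)))
a=np.radians(9);X=np.array([0,0,-1.]);Y=np.array([np.cos(a),np.sin(a),0])
goal((.652,-.167,.22),9)
E
```

```text
[[ 0.6391 -0.0978  0.169 ]
 [ 0.6612 -0.2361  0.169 ]] L 0.1400096529804446 c [ 0.65018328 -0.16695473  0.169     ] ang 99.08170763552994
[[ 0.64   -0.0957  0.169 ]
 [ 0.6635 -0.2319  0.169 ]] L 0.13814879784373996 c [ 0.6517533  -0.16380521  0.169     ] ang 99.80085921679985
(array([ 0.63969695, -0.0968239 ,  0.16944219]), np.float64(0.002186524580577729)) (array([ 0.66229976, -0.23377961,  0.16954609]), np.float64(0.004650174178037567))
t 27.65 pos [ 0.4842 -0.2474  0.2507] F [ 0.6 -0.4 -0.9] T [0.13 0.06 0.04] g 0.649
X [ 0.002 -0.002 -1.   ] Y [-0.881 -0.474 -0.001] Z [-0.474  0.881 -0.002] q [ 0.57  0.09 -0.16  1.67  0.01  1.38 -2.24]
dworld mm [167.8  80.4 -30.7] travel units tool [ 0.1029 -0.6196 -0.0289] n50 3.77
rot units [ 3.858 -0.022  0.012] travel in final axes [ 0.1024 -0.5945  0.1772]
```

```bash
python3 -m jog '[{"rot":[-1,0,0],"travel":[0,0,0],"jaw":-0.3},{"rot":[-1,0,0],"travel":[0,0,0],"jaw":-0.3},{"rot":[-1,0,0],"travel":[0,0,0],"jaw":-0.3},{"rot":[-1,0,0],"travel":[0,0,0],"jaw":-0.3},{"rot":[-1,0,0],"travel":[0,0,0],"jaw":-0.3},{"rot":[-1,0,0],"travel":[0,0,0],"jaw":-0.3},{"rot":[-1,0,0],"travel":[0,0,0],"jaw":-0.3},{"rot":[-1,0,0],"travel":[0,0,0],"jaw":-0.3}]'
python3 -m jog '[{"rot":[-1,0,0],"travel":[0,0,0],"jaw":-0.3},{"rot":[-1,0,0],"travel":[0,0,0],"jaw":-0.3},{"rot":[-1,0,0],"travel":[0,0,0],"jaw":-0.3},{"rot":[-1,0,0],"travel":[0,0,0],"jaw":-0.3},{"rot":[-1,0,0],"travel":[0,0,0],"jaw":-0.3},{"rot":[-1,0,0],"travel":[0,0,0],"jaw":-0.3},{"rot":[-1,0,0],"travel":[0,0,0],"jaw":-0.3},{"rot":[-1,0,0],"travel":[0,0,0],"jaw":-0.3}]'
python3 -m jog '[{"rot":[-1,0,0],"travel":[0,0,0],"jaw":-0.3},{"rot":[-1,0,0],"travel":[0,0,0],"jaw":-0.3},{"rot":[-1,0,0],"travel":[0,0,0],"jaw":-0.3},{"rot":[-1,0,0],"travel":[0,0,0],"jaw":-0.3},{"rot":[-1,0,0],"travel":[0,0,0],"jaw":-0.3},{"rot":[-1,0,0],"travel":[0,0,0],"jaw":-0.3},{"rot":[-1,0,0],"travel":[0,0,0],"jaw":-0.3},{"rot":[-1,0,0],"travel":[0,0,0],"jaw":-0.3}]'
python3 -m jog '[{"rot":[-1,0,0],"travel":[0,0,0],"jaw":-0.3},{"rot":[-1,0,0],"travel":[0,0,0],"jaw":-0.3},{"rot":[-1,0,0],"travel":[0,0,0],"jaw":-0.3},{"rot":[-1,0,0],"travel":[0,0,0],"jaw":-0.3},{"rot":[-1,0,0],"travel":[0,0,0],"jaw":-0.3},{"rot":[-1,0,0],"travel":[0,0,0],"jaw":-0.3},{"rot":[-1,0,0],"travel":[0,0,0],"jaw":-0.3},{"rot":[-1,0,0],"travel":[0,0,0],"jaw":-0.3}]'
python3 - <<'E'
from plan import *
goal((.651,-.1655,.22),9.2)
E
```

```text
time: 28.45
position: [0.4827, -0.2467, 0.2474]
tool_rot: [-2.011, 0.385, 2.019]
ft_force: [1.3, -0.4, 0.1]
grip_width: 0.652
time: 29.25
position: [0.4828, -0.2466, 0.2474]
tool_rot: [2.046, 0.333, -2.053]
ft_force: [-0.2, 1.2, -0.2]
grip_width: 0.654
time: 30.05
position: [0.4828, -0.2466, 0.2474]
tool_rot: [1.602, 0.898, -1.606]
ft_force: [-0.5, -0.2, 1.2]
grip_width: 0.655
time: 30.85
position: [0.4828, -0.2466, 0.2474]
tool_rot: [1.101, 1.278, -1.103]
ft_force: [-0.4, 0.2, 0.1]
grip_width: 0.652
t 30.85 pos [ 0.4828 -0.2466  0.2474] F [-0.4  0.2  0.1] T [ 0.01 -0.06  0.06] g 0.652
X [-0.004  0.001 -1.   ] Y [ 0.989  0.145 -0.003] Z [ 0.145 -0.989 -0.002] q [ 0.68  0.1  -0.28  1.67  0.03  1.38  0.55]
dworld mm [168.2  81.1 -27.4] travel units tool [ 0.0897  0.5945 -0.186 ] n50 3.78
rot units [-0.169 -0.022  0.039] travel in final axes [ 0.0914  0.5969 -0.1774]
```

```bash
python3 -m jog '[{"rot":[-0.17,0,0.04],"travel":[0,0.149,-0.046],"jaw":-0.3},{"rot":[0,0,0],"travel":[0,0.149,-0.045],"jaw":-0.3},{"rot":[0,0,0],"travel":[0,0.149,-0.045],"jaw":-0.3},{"rot":[0,0,0],"travel":[0,0.149,-0.045],"jaw":-0.3},{"rot":[0,0,0],"travel":[0,0,0],"jaw":-0.3},{"rot":[0,0,0],"travel":[0,0,0],"jaw":-0.3}]'
python3 - <<'E'
from plan import *
goal((.651,-.1655,.132),9.2)
E
```

```text
time: 31.45
position: [0.6516, -0.1643, 0.2468]
tool_rot: [1.091, 1.283, -1.09]
ft_force: [-0.5, -0.7, 0.8]
grip_width: 0.648
t 31.45 pos [ 0.6516 -0.1643  0.2468] F [-0.5 -0.7  0.8] T [-0.06 -0.06 -0.  ] g 0.648
X [-0.002  0.002 -1.   ] Y [ 0.987  0.16  -0.001] Z [ 0.16  -0.987 -0.002] q [ 0.47  0.38 -0.36  1.34  0.13  1.44  0.28]
dworld mm [  -0.6   -1.2 -114.8] travel units tool [ 0.3827 -0.0022  0.0043] n50 2.3
rot units [-0.003 -0.024  0.015] travel in final axes [ 0.3827 -0.0027  0.0035]
```

```bash
python3 -m jog '[{"rot":[0,0,0],"travel":[0.13,-0.002,0.004],"jaw":-0.3},{"rot":[0,0,0],"travel":[0.13,0,0],"jaw":-0.3},{"rot":[0,0,0],"travel":[0.12,0,0],"jaw":0.2},{"rot":[0,0,0],"travel":[0,0,0],"jaw":0.5},{"rot":[0,0,0],"travel":[0,0,0],"jaw":0.6},{"rot":[0,0,0],"travel":[0,0,0],"jaw":0.6}]' 30
python3 - <<'E'
from plan import *
goal((.651,-.1655,.132),9.2)
snap("scene","s",(80,180,280,330),4);snap("top","s",(370,190,500,310),5)
E
```

```text
time: 32.05
position: [0.6533, -0.1677, 0.1388]
tool_rot: [1.094, 1.274, -1.087]
ft_force: [-0.1, 0.0, 1.4]
grip_width: 0.372
t 32.05 pos [ 0.6533 -0.1677  0.1388] F [-0.1  0.   1.4] T [-0.03 -0.08 -0.01] g 0.372
X [ 0.007 -0.001 -1.   ] Y [0.987 0.158 0.007] Z [ 0.158 -0.987  0.002] q [ 0.47  0.44 -0.35  1.49  0.15  1.24  0.27]
dworld mm [-2.3  2.2 -6.8] travel units tool [ 0.0227 -0.0066 -0.0084] n50 0.15
rot units [-0.026  0.024 -0.08 ] travel in final axes [ 0.0228 -0.0064 -0.0084]
```

View pics/scene_s.png

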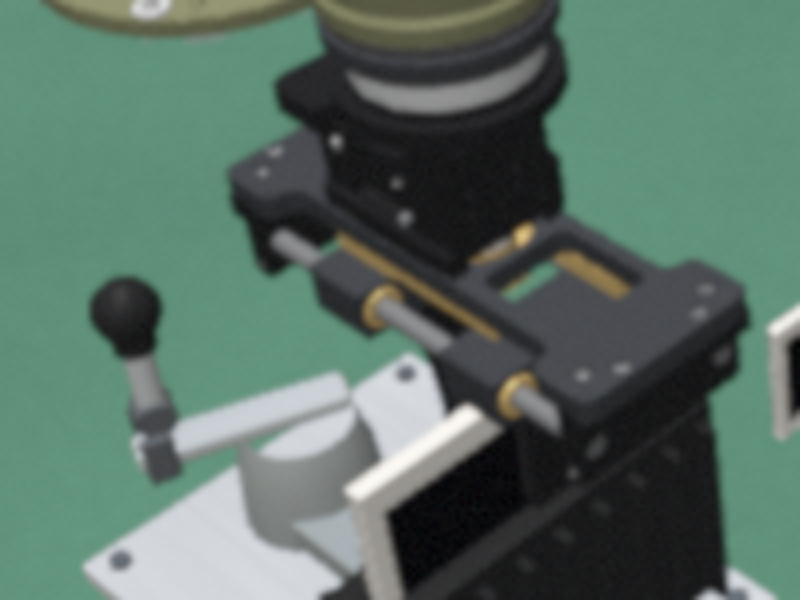

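```bash
python3 -m jog '[{"rot":[0,0,0],"travel":[0.012,-0.003,-0.006],"jaw":0.6},{"rot":[0,0,0],"travel":[0,0,0],"jaw":1},{"rot":[0,0,0],"travel":[0,0,0],"jaw":1},{"rot":[0,0,0],"travel":[0,0,0],"jaw":1},{"rot":[0,0,0],"travel":[0,0,0],"jaw":1},{"rot":[0,0,0],"travel":[0,0,0],"jaw":1},{"rot":[0,0,0],"travel":[0,0,0],"jaw":1},{"rot":[0,0,0],"travel":[0,0,0],"jaw":1}]' 40
python3 - <<'E'
from plan import *
st()
E
```

```text
time: 32.95
position: [0.6511, -0.1649, 0.1324]
tool_rot: [1.093, 1.278, -1.088]
ft_force: [-0.6, 0.7, 3.0]
grip_width: 0.087
t 32.95 pos [ 0.6511 -0.1649  0.1324] F [-0.6  0.7  3. ] T [0.13 0.15 0.05] g 0.087
X [ 0.003  0.001 -1.   ] Y [0.987 0.159 0.003] Z [ 0.159 -0.987 -0.   ] q [ 0.47  0.44 -0.35  1.5   0.15  1.23  0.26]
```

```bash
python3 -m jog '[{"rot":[0,0,0],"travel":[-0.03,0,0],"jaw":1},{"rot":[0,0,0],"travel":[-0.05,0,0],"jaw":1},{"rot":[0,0,0],"travel":[-0.06,0,0],"jaw":1},{"rot":[0,0,0],"travel":[-0.06,0,0],"jaw":1},{"rot":[0,0,0],"travel":[-0.06,0,0],"jaw":1},{"rot":[0,0,0],"travel":[-0.06,0,0],"jaw":1},{"rot":[0,0,0],"travel":[0,0,0],"jaw":1}]' 40
python3 - <<'E'
from plan import *
st()
snap("scene","t",(80,100,320,280),3);snap("top","t",(350,150,500,300),4)
E
```

```text
time: 33.65
position: [0.6527, -0.1654, 0.2326]
tool_rot: [1.094, 1.272, -1.085]
ft_force: [0.8, 0.1, -2.0]
grip_width: 0.087
t 33.65 pos [ 0.6527 -0.1654  0.2326] F [ 0.8  0.1 -2. ] T [-0.02 -0.16 -0.01] g 0.087
X [ 0.01  -0.001 -1.   ] Y [0.987 0.159 0.01 ] Z [ 0.159 -0.987  0.003] q [ 0.47  0.38 -0.36  1.37  0.13  1.4   0.28]
```

View pics/scene_t_full.png

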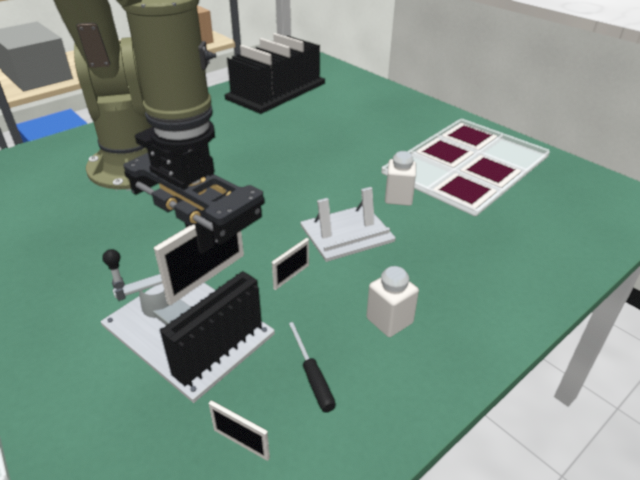

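```bash
cat > ez.py <<'E'
from plan import *
O=np.array([.5656,.2125,0]);YAW=np.radians(-16.4);ex=np.array([np.cos(YAW),np.sin(YAW),0]);ey=np.array([-ex[1],ex[0],0]);ez=np.array([0,0,1.])
def tgt(th,xb,yb,h,L=.0634):
    th=np.radians(th);p=-np.sin(th)*ex+np.cos(th)*ez;n=np.cos(th)*ex+np.sin(th)*ez
    Rg=np.c_[-p,n,-ey];return O+xb*ex+yb*ey+(.012+h)*ez+L*p,Rg
E
python3 - <<'E'
from ez import *
P,Rg=tgt(17,.012,0,.06);print(P)
goal(P,Rg=Rg)
E
```

```text
[0.55932957 0.21434549 0.13262972]
t 33.75 pos [ 0.651  -0.1652  0.2288] F [-0.2  0.4 -3.1] T [ 0.01 -0.09 -0.01] g 0.089
X [ 0.005  0.    -1.   ] Y [0.987 0.159 0.004] Z [ 0.159 -0.987  0.001] q [ 0.47  0.38 -0.36  1.38  0.13  1.4   0.28]
dworld mm [-91.7 379.5 -96.2] travel units tool [ 0.3193 -0.1021 -1.2978] n50 8.04
rot units [ 5.07  -0.762  3.291] travel in final axes [ 0.1164 -0.7156 -1.1273]
```

```bash
python3 -m jog '[{"rot":[0,0,0],"travel":[0,-0.006,-0.08],"jaw":1},{"rot":[0,0,0],"travel":[0,-0.012,-0.15],"jaw":1},{"rot":[0,0,0],"travel":[0,-0.012,-0.15],"jaw":1},{"rot":[0,0,0],"travel":[0,-0.012,-0.15],"jaw":1},{"rot":[0,0,0],"travel":[0,-0.012,-0.15],"jaw":1},{"rot":[0,0,0],"travel":[0,-0.012,-0.15],"jaw":1},{"rot":[0,0,0],"travel":[0,-0.012,-0.15],"jaw":1},{"rot":[0,0,0],"travel":[0,-0.012,-0.15],"jaw":1}]' 40
python3 -m jog '[{"rot":[0,0,0],"travel":[0,-0.012,-0.11],"jaw":1},{"rot":[0.85,-0.13,0.55],"travel":[0,0,-0.05],"jaw":1},{"rot":[0.85,-0.13,0.55],"travel":[0,0,0],"jaw":1},{"rot":[0.85,-0.13,0.55],"travel":[0,0,0],"jaw":1},{"rot":[0.85,-0.13,0.55],"travel":[0,0,0],"jaw":1},{"rot":[0.85,-0.13,0.55],"travel":[0,0,0],"jaw":1},{"rot":[0.85,-0.13,0.55],"travel":[0,0,0],"jaw":1},{"rot":[0,0,0],"travel":[0,0,0],"jaw":1}]'
python3 - <<'E'
from ez import *
P,Rg=tgt(17,.012,0,.04);print(P)
goal(P,Rg=Rg)
E
```

```text
time: 34.55
position: [0.5689, 0.1666, 0.2269]
tool_rot: [1.091, 1.279, -1.09]
ft_force: [0.3, -0.1, -2.3]
grip_width: 0.089
time: 35.35
position: [0.5567, 0.2132, 0.2266]
tool_rot: [1.501, 0.81, -1.204]
ft_force: [-0.5, 0.8, -1.7]
grip_width: 0.083
[0.55932957 0.21434549 0.11262972]
t 35.35 pos [0.5567 0.2132 0.2266] F [-0.5  0.8 -1.7] T [0.24 0.39 0.02] g 0.083
X [ 0.278 -0.084 -0.957] Y [ 0.918 -0.269  0.29 ] Z [-0.282 -0.959  0.003] q [-0.01  0.07 -0.56  1.78  0.29  1.12 -0.95]
dworld mm [   2.6    1.2 -113.9] travel units tool [ 0.3655 -0.1033 -0.0073] n50 2.28
rot units [0.011 0.03  0.023] travel in final axes [ 0.3653 -0.1041 -0.0063]
```

Now lower to 40 mm above the ledge, then check in the images.

```bash
python3 -m jog '[{"rot":[0,0,0],"travel":[0.08,-0.023,-0.002],"jaw":1},{"rot":[0,0,0],"travel":[0.1,-0.029,-0.003],"jaw":1},{"rot":[0,0,0],"travel":[0.1,-0.029,-0.002],"jaw":1},{"rot":[0,0,0],"travel":[0.085,-0.022,0],"jaw":1},{"rot":[0,0,0],"travel":[0,0,0],"jaw":1},{"rot":[0,0,0],"travel":[0,0,0],"jaw":1}]'
python3 - <<'E'
from ez import *
P,Rg=tgt(17,.012,0,.0)
goal(P,Rg=Rg)
a=snap("scene","u",(270,120,430,270),4);b=snap("top","u",(190,180,340,330),4)
B=P-.0634*(-Rg[:,0])
for n in("scene","top"): print(n,[proj(n,s["position"] if 0 else v).round(1).tolist() for v in (O+.012*ez+.016*ex,)])
E
```

```text
time: 35.95
position: [0.562, 0.213, 0.1141]
tool_rot: [1.503, 0.809, -1.205]
ft_force: [0.3, 0.5, -1.7]
grip_width: 0.087
t 35.95 pos [0.562  0.213  0.1141] F [ 0.3  0.5 -1.7] T [0.09 0.32 0.01] g 0.087
X [ 0.278 -0.084 -0.957] Y [ 0.917 -0.272  0.291] Z [-0.285 -0.959  0.002] q [-0.04  0.19 -0.55  1.9   0.4   0.92 -1.08]
dworld mm [ -2.7   1.4 -41.4] travel units tool [ 0.1293 -0.0495 -0.0021] n50 0.83
rot units [-0.02   0.026  0.02 ] travel in final axes [ 0.1293 -0.0498 -0.0019]
scene [[[351.6, 235.2]]]
top [[[257.1, 257.4]]]
```

View pics/scene_u.png

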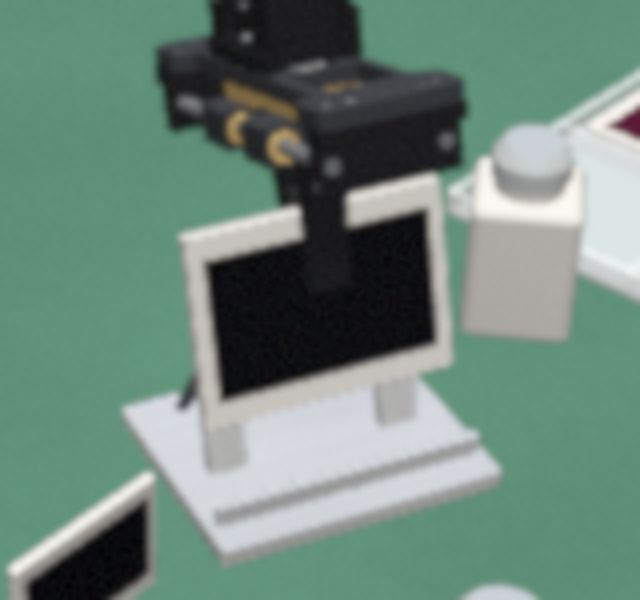

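View pics/top_u.png

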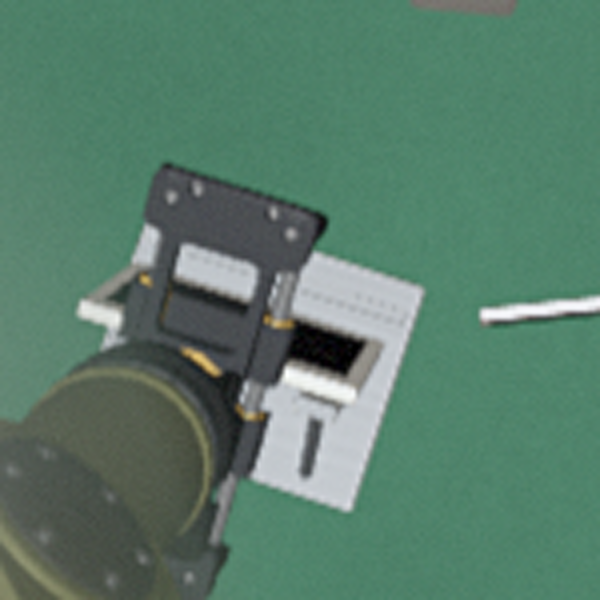

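```bash
python3 - <<'E'
from ez import *
s,r=st();tcp=np.array([.5612,.2130,.1136]);p=-r[:,0];b=tcp-.0634*p
for sy in(1,-1):
  for fx in(.004,-.004): print("bottom",sy,fx,proj("scene",b+fx*r[:,1]+sy*.07*r[:,2]).round(1), "top-edge",proj("top",b+.1*p+fx*r[:,1]+sy*.07*r[:,2]).round(1),proj("scene",b+.1*p+fx*r[:,1]+sy*.07*r[:,2]).round(1))
print("feet",proj("scene",O+.012*ez-.05*ey),proj("scene",O+.012*ez+.05*ey),"lip",proj("scene",O+.032*ex+.024*ez-.075*ey),proj("scene",O+.032*ex+.024*ez+.075*ey),proj("scene",O+.038*ex+.024*ez-.075*ey))
print("b in easel",(b-O)@ex,(b-O)@ey,b[2])
E
```

```text
t 36.05 pos [0.5632 0.2139 0.1162] F [-0.  -0.7 -1.7] T [ 0.12  0.37 -0.01] g 0.088
X [ 0.282 -0.083 -0.956] Y [ 0.916 -0.272  0.294] Z [-0.285 -0.959 -0.001] q [-0.04  0.18 -0.55  1.9   0.4   0.92 -1.08]
bottom 1 0.004 [[321.4 228.3]] top-edge [[279.9 278. ]] [[315.4 180.3]]
bottom 1 -0.004 [[319.8 227.1]] top-edge [[278.8 281.8]] [[313.7 179.4]]
bottom -1 0.004 [[382.7 211.3]] top-edge [[211.  255.6]] [[379.1 164.7]]
bottom -1 -0.004 [[380.8 210.2]] top-edge [[209.9 259.4]] [[377.2 163.9]]
feet [[326.57029118 237.04208632]] [[368.90645434 224.93024687]] lip [[322.29595115 244.70840463]] [[387.23624874 225.85147195]] [[323.57897204 246.45584205]]
b in easel 0.014278434253035944 -0.0007568554147072284 0.05300224011936269
```

```bash
python3 -m jog '[{"rot":[0,0,0],"travel":[0.04,-0.015,-0.001],"jaw":1},{"rot":[0,0,0],"travel":[0.04,-0.015,-0.001],"jaw":1},{"rot":[0,0,0],"travel":[0.025,-0.01,0],"jaw":1},{"rot":[0,0,0],"travel":[0,0,0],"jaw":1},{"rot":[0,0,0],"travel":[0,0,0],"jaw":1}]'
python3 - <<'E'
from ez import *
P,Rg=tgt(17,.011,0,.0)
s,r=goal(P,Rg=Rg)
print("v down 1mm:",(r.T@np.array([0,0,-.001])/.3).round(4),"-ex 1mm",(r.T@(-.001*ex)/.3).round(4))
a=snap("scene","v",(270,120,430,270),4)
E
```

```text
time: 36.55
position: [0.5597, 0.2146, 0.0803]
tool_rot: [1.504, 0.808, -1.204]
ft_force: [0.9, 1.1, -1.9]
grip_width: 0.091
t 36.55 pos [0.5597 0.2146 0.0803] F [ 0.9  1.1 -1.9] T [0.08 0.39 0.01] g 0.091
X [ 0.279 -0.084 -0.956] Y [ 0.917 -0.272  0.292] Z [-0.285 -0.959  0.001] q [-0.05  0.22 -0.54  1.94  0.45  0.86 -1.13]
dworld mm [-1.3  0.1 -7.7] travel units tool [ 0.0233 -0.0116  0.001 ] n50 0.16
rot units [-0.02   0.022  0.007] travel in final axes [ 0.0233 -0.0117  0.001 ]
v down 1mm: [ 0.0032 -0.001  -0.    ] -ex 1mm [-0.001  -0.0032  0.    ]
```

View pics/scene_v.png

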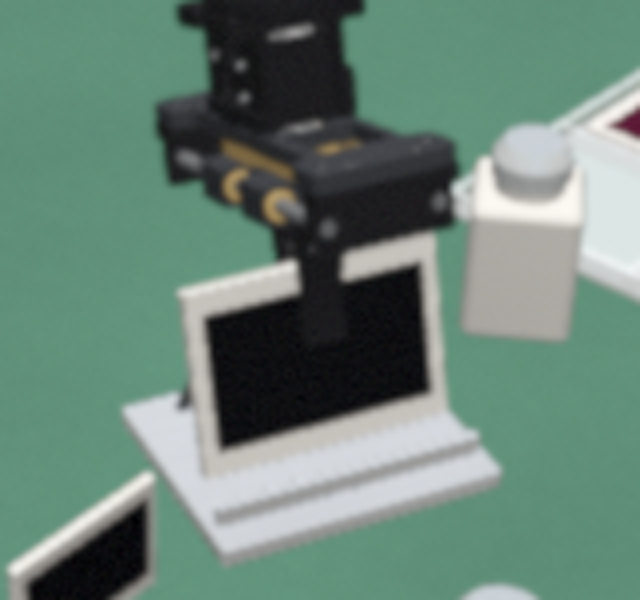

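```bash
python3 -m jog '[{"rot":[0,0,0],"travel":[0.008,-0.0025,0],"jaw":1},{"rot":[0,0,0],"travel":[0.008,-0.0025,0],"jaw":1},{"rot":[0,0,0],"travel":[0,0,0],"jaw":1},{"rot":[0,0,0],"travel":[0,0,0],"jaw":1}]'
python3 -m jog '[{"rot":[0,0,0],"travel":[0.0032,-0.001,0],"jaw":1},{"rot":[0,0,0],"travel":[0,0,0],"jaw":1},{"rot":[0,0,0],"travel":[0.0032,-0.001,0],"jaw":1},{"rot":[0,0,0],"travel":[0,0,0],"jaw":1},{"rot":[0,0,0],"travel":[0,0,0],"jaw":1}]'
python3 - <<'E'
from ez import *
P,Rg=tgt(17,.011,0,.0)
s,r=goal(P,Rg=Rg)
E
```

```text
time: 37.0
position: [0.5599, 0.2145, 0.0757]
tool_rot: [1.505, 0.808, -1.204]
ft_force: [0.7, 0.4, -1.7]
grip_width: 0.087
time: 37.5
position: [0.5598, 0.2146, 0.0736]
tool_rot: [1.504, 0.808, -1.204]
ft_force: [0.4, 0.5, -1.8]
grip_width: 0.089
t 37.5 pos [0.5598 0.2146 0.0736] F [ 0.4  0.5 -1.8] T [ 0.13  0.39 -0.05] g 0.089
X [ 0.28  -0.084 -0.956] Y [ 0.917 -0.272  0.292] Z [-0.285 -0.959  0.001] q [-0.06  0.23 -0.53  1.94  0.46  0.85 -1.14]
dworld mm [-1.4  0.1 -1. ] travel units tool [ 0.0018 -0.0055  0.0012] n50 0.04
rot units [-0.025  0.02   0.002] travel in final axes [ 0.0018 -0.0055  0.0012]
```

```bash
python3 -m jog '[{"rot":[0,0,0],"travel":[0.0032,-0.001,0],"jaw":1},{"rot":[0,0,0],"travel":[0,0,0],"jaw":1},{"rot":[0,0,0],"travel":[0.0032,-0.001,0],"jaw":1},{"rot":[0,0,0],"travel":[0,0,0],"jaw":1},{"rot":[0,0,0],"travel":[0,0,0],"jaw":1}]'
python3 - <<'E'
from ez import *
P,Rg=tgt(17,.011,0,.0)
s,r=goal(P,Rg=Rg)
a=snap("scene","w",(290,160,410,270),5)
E
```

```text
time: 38.0
position: [0.5598, 0.2146, 0.0716]
tool_rot: [1.504, 0.808, -1.204]
ft_force: [0.4, -0.1, -2.1]
grip_width: 0.087
t 38.0 pos [0.5598 0.2146 0.0716] F [ 0.4 -0.1 -2.1] T [ 0.19  0.42 -0.06] g 0.087
X [ 0.28  -0.084 -0.956] Y [ 0.917 -0.272  0.292] Z [-0.285 -0.959  0.001] q [-0.06  0.24 -0.53  1.95  0.47  0.85 -1.14]
dworld mm [-1.4  0.1  1. ] travel units tool [-0.0046 -0.0035  0.0011] n50 0.04
rot units [-0.025  0.02   0.002] travel in final axes [-0.0046 -0.0035  0.0011]
```

View pics/scene_w.png

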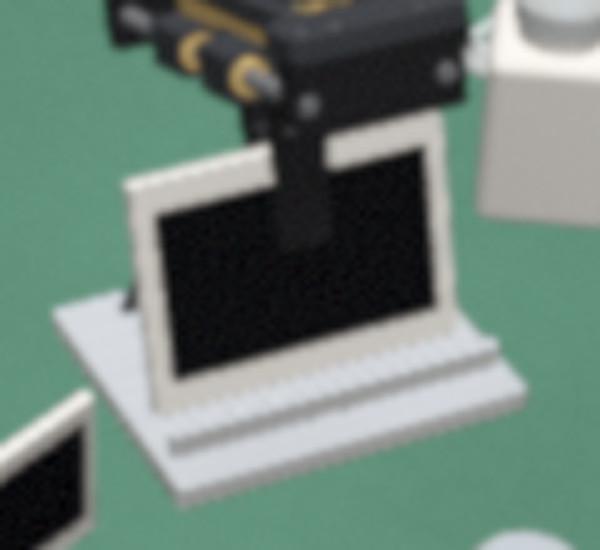

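Not yet in contact; continue in 1 mm steps.

```bash
python3 -m jog '[{"rot":[0,0,0],"travel":[0.0032,-0.001,0],"jaw":1},{"rot":[0,0,0],"travel":[0,0,0],"jaw":1},{"rot":[0,0,0],"travel":[0,0,0],"jaw":1}]'
python3 -m jog '[{"rot":[0,0,0],"travel":[0.0032,-0.001,0],"jaw":1},{"rot":[0,0,0],"travel":[0,0,0],"jaw":1},{"rot":[0,0,0],"travel":[0,0,0],"jaw":1}]'
```

```text
time: 38.35
position: [0.5598, 0.2145, 0.0706]
tool_rot: [1.505, 0.808, -1.204]
ft_force: [-0.9, 0.2, -2.1]
grip_width: 0.087
time: 38.65
position: [0.56, 0.2146, 0.0699]
tool_rot: [1.505, 0.807, -1.204]
ft_force: [0.4, -0.2, 0.3]
grip_width: 0.089
```

```bash
python3 -m jog '[{"rot":[0,0,0],"travel":[-0.002,-0.0064,0],"jaw":1},{"rot":[0,0,0],"travel":[0,0,0],"jaw":1},{"rot":[0,0,0],"travel":[0,0,0],"jaw":1}]'
python3 -m jog '[{"rot":[0,0,0],"travel":[-0.002,-0.0064,0],"jaw":1},{"rot":[0,0,0],"travel":[0,0,0],"jaw":1},{"rot":[0,0,0],"travel":[0,0,0],"jaw":1}]'
python3 - <<'E'
from ez import *
s,r=st();print((s["ft_force"]@ex).round(2))
E
```

```text
time: 38.95
position: [0.5581, 0.2152, 0.0699]
tool_rot: [1.505, 0.807, -1.203]
ft_force: [-0.0, -1.6, 0.8]
grip_width: 0.089
time: 39.25
position: [0.5561, 0.2158, 0.0699]
tool_rot: [1.505, 0.807, -1.204]
ft_force: [-0.3, -1.1, -1.0]
grip_width: 0.089
t 39.25 pos [0.5561 0.2158 0.0699] F [-0.3 -1.1 -1. ] T [-0.01  0.13 -0.05] g 0.089
X [ 0.28  -0.084 -0.956] Y [ 0.917 -0.272  0.293] Z [-0.285 -0.959  0.001] q [-0.06  0.23 -0.54  1.95  0.47  0.84 -1.15]
-0.0
```

```bash
python3 -m jog '[{"rot":[0,0,0],"travel":[-0.002,-0.0064,0],"jaw":1},{"rot":[0,0,0],"travel":[0,0,0],"jaw":1},{"rot":[0,0,0],"travel":[0,0,0],"jaw":1}]'
python3 -m jog '[{"rot":[0,0,0],"travel":[-0.001,-0.0032,0],"jaw":1},{"rot":[0,0,0],"travel":[0,0,0],"jaw":1},{"rot":[0,0,0],"travel":[0,0,0],"jaw":1}]'
python3 - <<'E'
from ez import *
s,r=st();print((s["ft_force"]@ex).round(2))
a=snap("scene","x",(290,160,410,270),5)
E
```

```text
time: 39.55
position: [0.5541, 0.2164, 0.0699]
tool_rot: [1.505, 0.808, -1.204]
ft_force: [0.1, 0.7, 1.4]
grip_width: 0.087
time: 39.85
position: [0.5537, 0.2164, 0.07]
tool_rot: [1.506, 0.807, -1.203]
ft_force: [4.4, -1.0, -0.9]
grip_width: 0.091
t 39.85 pos [0.5537 0.2164 0.07  ] F [ 4.4 -1.  -0.9] T [ 0.02 -0.51 -0.15] g 0.091
X [ 0.281 -0.084 -0.956] Y [ 0.916 -0.273  0.293] Z [-0.285 -0.958  0.   ] q [-0.06  0.23 -0.54  1.96  0.47  0.84 -1.16]
4.53
```

View pics/scene_x.png

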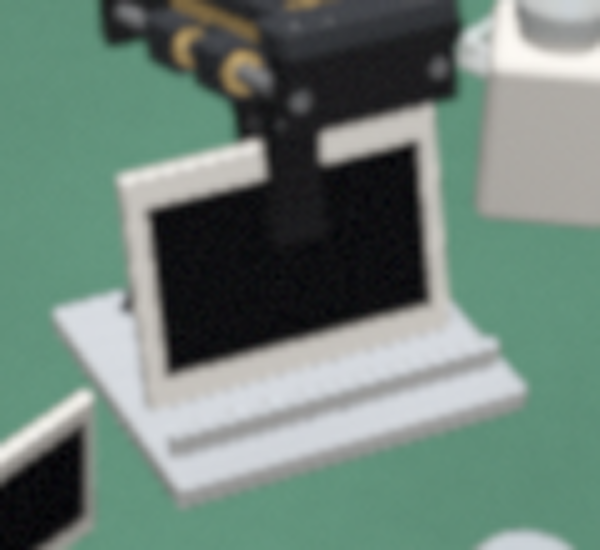

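```bash
python3 -m jog '[{"rot":[0,0,0],"travel":[0.002,-0.0006,0],"jaw":1},{"rot":[0,0,0],"travel":[0,0,0],"jaw":1},{"rot":[0,0,0],"travel":[0,0,0],"jaw":0.8},{"rot":[0,0,0],"travel":[0,0,0],"jaw":0.75},{"rot":[0,0,0],"travel":[0,0,0],"jaw":0.65},{"rot":[0,0,0],"travel":[0,0,0],"jaw":0.55},{"rot":[0,0,0],"travel":[0,0,0],"jaw":0.5},{"rot":[0,0,0],"travel":[0,0,0],"jaw":0.5}]' 10
python3 - <<'E'
from ez import *
s,r=st()
a=snap("scene","y",(290,160,410,270),5)
E
```

```text
time: 40.7
position: [0.5524, 0.2167, 0.0685]
tool_rot: [1.504, 0.809, -1.205]
ft_force: [-0.3, 0.6, 0.1]
grip_width: 0.243
t 40.7 pos [0.5524 0.2167 0.0685] F [-0.3  0.6  0.1] T [0.05 0.24 0.03] g 0.243
X [ 0.279 -0.084 -0.957] Y [ 0.917 -0.272  0.291] Z [-0.285 -0.959  0.001] q [-0.06  0.23 -0.54  1.96  0.47  0.84 -1.16]
```

View pics/scene_y.png

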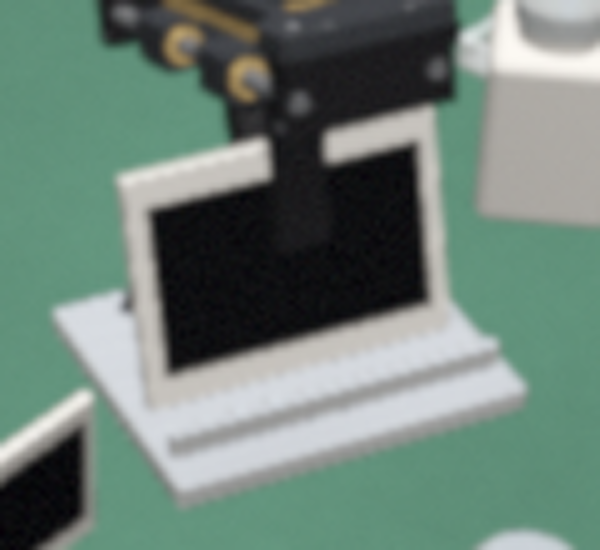

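```bash
python3 -m jog '[{"rot":[0,0,0],"travel":[0,0,0],"jaw":0.3},{"rot":[0,0,0],"travel":[0,0,0],"jaw":0.3},{"rot":[0,0,0],"travel":[-0.04,0,0],"jaw":0.3},{"rot":[0,0,0],"travel":[-0.08,0,0],"jaw":0.3},{"rot":[0,0,0],"travel":[-0.12,0,0],"jaw":0.3},{"rot":[0,0,0],"travel":[-0.15,0,0],"jaw":0.3},{"rot":[0,0,0],"travel":[-0.15,0,0],"jaw":0.3},{"rot":[0,0,0],"travel":[0,0,0],"jaw":0.3}]'
python3 -m jog '[{"rot":[0,0,0],"travel":[-0.1,0,0],"jaw":0.3},{"rot":[0,0,0],"travel":[0,-0.15,0],"jaw":0.3},{"rot":[0,0,0],"travel":[0,-0.15,0],"jaw":0.3},{"rot":[0,0,0],"travel":[0,0,0],"jaw":0.3}]'
python3 - <<'E'
from ez import *
s,r=st()
a=snap("scene","z",(290,160,410,270),5);b=snap("top","z",(190,200,320,330),5)
E
```

```text
time: 41.55
position: [0.5094, 0.2341, 0.2325]
tool_rot: [1.513, 0.805, -1.19]
ft_force: [0.1, 0.1, -0.0]
grip_width: 0.35
time: 41.95
position: [0.4114, 0.2593, 0.2249]
tool_rot: [1.498, 0.812, -1.201]
ft_force: [0.0, 0.3, 0.5]
grip_width: 0.357
t 41.95 pos [0.4114 0.2593 0.2249] F [0.  0.3 0.5] T [0.07 0.2  0.04] g 0.357
X [ 0.278 -0.085 -0.957] Y [ 0.919 -0.265  0.291] Z [-0.278 -0.96   0.004] q [-0.09 -0.17 -0.65  1.97  0.17  1.16 -1.08]
```

View pics/scene_z.png

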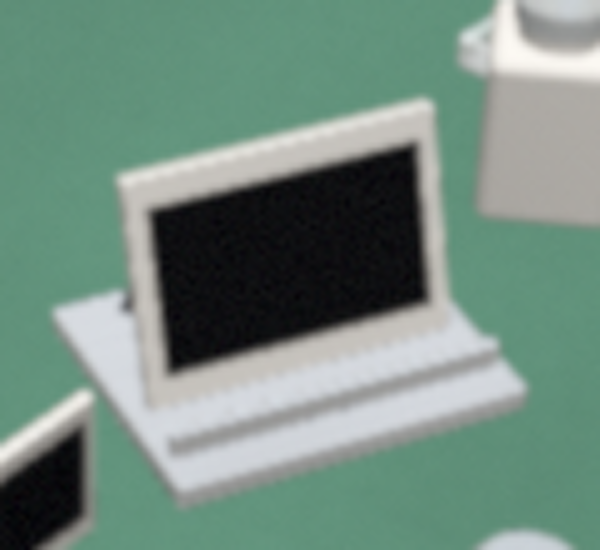

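View pics/top_z.png

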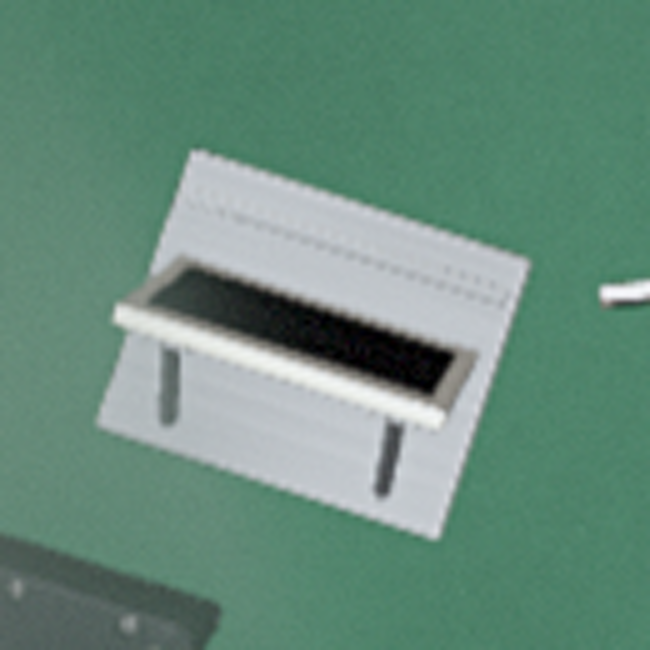

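View pics/scene_z_full.png

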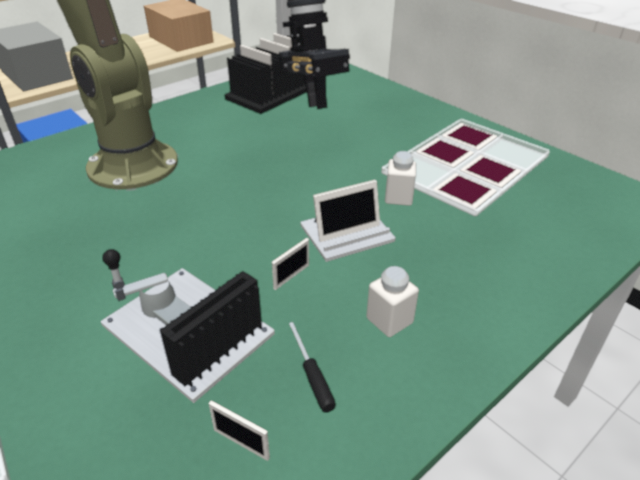

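```bash
python3 - <<'E'
from ez import *
from scipy.optimize import least_squares
f=lambda x,y:np.array([290+x/5,160+y/5])
obs=[(f(152,405),.004,0,-.07),(f(448,322),.004,0,.07),(f(126,191),.004,.1,-.07),(f(434,113),.004,.1,.07)]
def m(v):
    th,xb,yb,h,dy=v;P,Rg=tgt(np.degrees(th),xb,yb,h,0);r=[]
    from scipy.spatial.transform import Rotation as R
    Q=R.from_rotvec([0,0,dy]).as_matrix()
    for o,fx,u,w in obs:
        d=Q@(fx*Rg[:,1]-u*Rg[:,0]-w*Rg[:,2]);r+=list(proj("scene",P+d)[0]-o)
    return r+[h/.002]
s=least_squares(m,[.3,.006,0,0,0]);v=s.x;print("tilt rad",v[0],"xb",v[1],"yb",v[2],"h",v[3],"yaw",v[4],"rms px",np.sqrt(np.mean(s.fun**2)))
print("rack",atz("scene",(258,108),0),atz("scene",(325,78),0))
st()
E
```

```text
tilt rad 0.20494277488190685 xb 0.00530033083694603 yb -0.0003527046417109096 h -0.0006600925480638853 yaw 0.005872835100902905 rms px 0.7961421757778256
rack [-0.05465226  0.43292223  0.        ] [-0.09352604  0.73770461  0.        ]
t 42.05 pos [0.4163 0.2574 0.2267] F [ 0.5 -0.2  0.3] T [ 0.1   0.22 -0.02] g 0.348
X [ 0.281 -0.085 -0.956] Y [ 0.917 -0.27   0.294] Z [-0.283 -0.959  0.002] q [-0.08 -0.16 -0.65  1.96  0.17  1.16 -1.08]
```

```bash
python3 -c "
from bench import ctrl
print(ctrl.close_job())"
```

```text
the job is handed in; nothing more can be done
None
```

The job is handed in at about 42 s of the 72 s allowed, with the panel on the easel. `close_job()` reports no verdict.

**What I did**
- **Handle:** I gripped the knob and swung it up. The ball slipped toward the edge of the pads once, so I re-gripped and pushed until the stop pushed back with about 13 N.
- **Crank:** I turned it clockwise about 1.25 turns, reversing the wrist twice with the fingers loosened around the ball. I stopped when the crank hit its end stop (about 9 N). By camera, the panel's top edge was then about 169 mm over the bench, as expected.
- **Panel:** I pulled it out by its top edge and carried it to the easel. I lowered it in 1 mm steps until it touched the ledge, slid it back until it touched the uprights (about 4.5 N), then released it and backed away.

**Last checks**

| Check (fit to the scene camera) | Measured | Allowed |
|---|---|---|
| Lower edge from the foot of the uprights | about 5 mm | 0 to 34 mm |
| Off centre along the easel | under 1 mm | 30 mm |
| Out of square | about 0.006 rad | 0.15 rad |
| Lean | about 0.20 rad | 0.15 to 0.6 rad |

The dispensers and the screwdriver look where they started, and the arm is clear of everything, with wrist force near zero.

**Disagreements**
- The measured lean of 0.20 rad is below the roughly 0.26 rad of a panel lying flush on the uprights, and below the 0.29 rad (17°) at which I set it down. I put this down to picking corners in a small image.
- The two cameras differed by about 5 mm on the lifter and easel positions. I averaged them and relied on contact for the final placing.

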